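# Dry painted nail sample strips on the slide bench and put them on the tray

### The job

Dry the freshly painted sample strips: slide the carrier to its loading stop, lay every strip flat on it, painted side up and lengthwise towards the fan, let go, and slide the carrier to the stop in front of the fan. Stand the fan's lever upright on its middle mark (gentle air, never the full blast to the right), let it blow on them for at least six seconds, switch the lever fully back off, then slide the carrier on to the unloading stop. Last, lay all the strips flat in the round tray, painted side up, well inside its rim, with the carrier left at the unloading stop, the lever off, and the bottles, buffer and stick left alone.

Things in the scene. Friction and masses are not known exactly. Their poses are not given: they have to be found in the camera images.
- bench: Drying bench fixed to the sill: grey base plate, aluminium slide track (400 mm), small white nail-dryer fan. Origin on the sill under the track's middle, at the fan stop. y runs along the track towards the loading end, x from the track towards the fan, z up. The fan's front is 86 mm from the track's middle line; it is 124 mm wide (y), 66 deep, its switch plate 121 mm above the sill.
- carrier (a joint): Carrier's travel along the track in m: 0 loading stop (left end, +y of the bench), 0.14 fan stop (in front of the fan), 0.28 unloading stop (right end). At a stop a sprung ball drops between two ridges: it draws the carrier in from about 5 mm and takes about 4 N to leave. In between it slides with 1 N of friction and stays where it is left. Rigid ends 6 mm beyond the end stops.
- carrier_deck (a point): Middle of the carrier's deck, on its upper face, 40 mm above the sill; axes as the bench's. The black-lined deck is 114 mm along x and 154 along y inside its lips; the lips on the sides facing robot and fan stand 8 mm over the deck, those at the two ends along the track 4 mm. Three strips lie on it side by side, for instance 52 mm apart along y.
- carrier_tab (a point): Middle of the black upright push tab on the carrier's robot side (81 mm towards -x from the deck's middle): 30 mm along x, 12 mm thick along the track, its top 20 mm above this point and 80 mm above the sill. Push it sideways or take it between the fingers from above.
- fan_lever (a joint): Angle of the fan's black lever in rad: 0 fully over to the left (+y of the bench), off; 0.65 upright, at the middle mark, gentle air; 1.3 fully over to the right, full blast. It stays where it is left (0.06 N m of friction, about 1 N at its tip) and has rigid ends.
- lever_hinge (a point): The lever's pivot, on top of the fan, 2 mm above its switch plate and 123 mm above the sill. The lever swings along the track's direction (about the bench's x).
- lever_tip (a point): Upper end of the lever, 65 mm from its pivot. The lever is a flat bar 9 mm thick in the direction of swing and 20 mm wide along the bench's x.
- mat: Grey mat, 150 x 200 x 2 mm, fixed on the left of the sill. Origin on the sill under its middle; the strips lie on it to begin with.
- tray_floor (a point): Middle of the floor (upper face, 3 mm above the sill) of the round blue enamel tray, fixed on the right of the sill: 202 mm across the rim, floor 178 mm across, rim 12 mm above the sill.
- strip1_mid (a point): White acrylic sample strip, 90 mm long (its x), 50 g: a flat foot 30 mm wide (its y) and 8 thick, with a ridge 12 mm wide and 86 long along its middle up to 24 mm, on top of which sit five freshly painted pink nail tips (3 mm). Take it by the ridge. The point is in its middle, 12 mm above its underside; z is up with the painted side up. All alike; two or three are present, at first on the grey mat.
- strip2_mid (a point): White acrylic sample strip, 90 mm long (its x), 50 g: a flat foot 30 mm wide (its y) and 8 thick, with a ridge 12 mm wide and 86 long along its middle up to 24 mm, on top of which sit five freshly painted pink nail tips (3 mm). Take it by the ridge. The point is in its middle, 12 mm above its underside; z is up with the painted side up. All alike; two or three are present, at first on the grey mat.
- strip3_mid (a point): White acrylic sample strip, 90 mm long (its x), 50 g: a flat foot 30 mm wide (its y) and 8 thick, with a ridge 12 mm wide and 86 long along its middle up to 24 mm, on top of which sit five freshly painted pink nail tips (3 mm). Take it by the ridge. The point is in its middle, 12 mm above its underside; z is up with the painted side up. All alike; two or three are present, at first on the grey mat.
- bottle1: Closed polish bottle of pink glass with black cap, 40 mm across, 78 tall; origin at its underside. To be left alone.
- bottle2: Closed polish bottle of pink glass with black cap, 40 mm across, 78 tall; origin at its underside. To be left alone.
- buffer: Grey plastic buffer block, 95 x 26 x 26 mm; origin at its underside. To be left alone.
- stick: Wooden orange stick, 170 x 7 x 7 mm; origin at its underside. To be left alone.

How it is judged (in metres and radians):
On the way, in this order (a step that is already met when the one before it is completed fails the run):
1. every strip lies flat on the carrier, lengthwise towards the fan (within 0.35 rad) and let go, with the carrier in its loading stop and the lever off (value of joint carrier between -0.005 and 0.005 m and z of strip1_mid in the frame of carrier_deck between 0.008 and 0.016 m and x of strip1_mid in the frame of carrier_deck between -0.03 and 0.03 m and y of strip1_mid in the frame of carrier_deck between -0.075 and 0.075 m and angle between each of strip1_mid, strip2_mid, strip3_mid's own z axis and vertical below 0.1 rad and angle between the x axis of each of strip1_mid, strip2_mid, strip3_mid and the x axis of carrier_deck, either way round below 0.35 rad and contact force between each of strip1, strip2, strip3 and the fingers below 0.1 N and z of strip2_mid in the frame of carrier_deck between 0.008 and 0.016 m and x of strip2_mid in the frame of carrier_deck between -0.03 and 0.03 m and y of strip2_mid in the frame of carrier_deck between -0.075 and 0.075 m and z of strip3_mid in the frame of carrier_deck between 0.008 and 0.016 m and x of strip3_mid in the frame of carrier_deck between -0.03 and 0.03 m and y of strip3_mid in the frame of carrier_deck between -0.075 and 0.075 m and value of joint fan_lever below 0.12 rad), for 0.2 s.
2. the loaded carrier is in the fan stop (within 5 mm), the lever still off (value of joint carrier between 0.135 and 0.145 m and z of strip1_mid in the frame of carrier_deck between 0.008 and 0.016 m and x of strip1_mid in the frame of carrier_deck between -0.03 and 0.03 m and y of strip1_mid in the frame of carrier_deck between -0.075 and 0.075 m and angle between each of strip1_mid, strip2_mid, strip3_mid's own z axis and vertical below 0.1 rad and angle between the x axis of each of strip1_mid, strip2_mid, strip3_mid and the x axis of carrier_deck, either way round below 0.35 rad and contact force between each of strip1, strip2, strip3 and the fingers below 0.1 N and z of strip2_mid in the frame of carrier_deck between 0.008 and 0.016 m and x of strip2_mid in the frame of carrier_deck between -0.03 and 0.03 m and y of strip2_mid in the frame of carrier_deck between -0.075 and 0.075 m and z of strip3_mid in the frame of carrier_deck between 0.008 and 0.016 m and x of strip3_mid in the frame of carrier_deck between -0.03 and 0.03 m and y of strip3_mid in the frame of carrier_deck between -0.075 and 0.075 m and value of joint fan_lever below 0.12 rad), for 0.2 s.
3. the lever stands upright (within 0.15 rad) for 5.5 s while the carrier stays in the fan stop with every strip aboard (value of joint carrier between 0.135 and 0.145 m and z of strip1_mid in the frame of carrier_deck between 0 and 0.04 m and x of strip1_mid in the frame of carrier_deck between -0.06 and 0.06 m and y of strip1_mid in the frame of carrier_deck between -0.085 and 0.085 m and z of strip2_mid in the frame of carrier_deck between 0 and 0.04 m and x of strip2_mid in the frame of carrier_deck between -0.06 and 0.06 m and y of strip2_mid in the frame of carrier_deck between -0.085 and 0.085 m and z of strip3_mid in the frame of carrier_deck between 0 and 0.04 m and x of strip3_mid in the frame of carrier_deck between -0.06 and 0.06 m and y of strip3_mid in the frame of carrier_deck between -0.085 and 0.085 m and value of joint fan_lever between 0.5 and 0.8 rad), for 5.5 s.
4. the lever is back off (within 0.12 rad), the loaded carrier still in the fan stop (all of step 2), for 0.2 s.
5. the loaded carrier is in the unloading stop, the lever off (value of joint carrier between 0.275 and 0.285 m and z of strip1_mid in the frame of carrier_deck between 0.008 and 0.016 m and x of strip1_mid in the frame of carrier_deck between -0.03 and 0.03 m and y of strip1_mid in the frame of carrier_deck between -0.075 and 0.075 m and angle between each of strip1_mid, strip2_mid, strip3_mid's own z axis and vertical below 0.1 rad and angle between the x axis of each of strip1_mid, strip2_mid, strip3_mid and the x axis of carrier_deck, either way round below 0.35 rad and contact force between each of strip1, strip2, strip3 and the fingers below 0.1 N and z of strip2_mid in the frame of carrier_deck between 0.008 and 0.016 m and x of strip2_mid in the frame of carrier_deck between -0.03 and 0.03 m and y of strip2_mid in the frame of carrier_deck between -0.075 and 0.075 m and z of strip3_mid in the frame of carrier_deck between 0.008 and 0.016 m and x of strip3_mid in the frame of carrier_deck between -0.03 and 0.03 m and y of strip3_mid in the frame of carrier_deck between -0.075 and 0.075 m and value of joint fan_lever below 0.12 rad), for 0.2 s.
At the end, for the whole second after the job is handed in: Every strip lies flat and at rest on the tray's floor, painted side up, its middle within 75 mm of the tray's middle; the carrier is within 5 mm of the unloading stop and the lever within 0.12 rad of off (z of strip1_mid in the frame of tray_floor between 0.008 and 0.016 m and horizontal distance between each of strip1_mid, strip2_mid, strip3_mid and tray_floor below 0.075 m and angle between each of strip1_mid, strip2_mid, strip3_mid's own z axis and vertical below 0.1 rad and linear speed of each of strip1, strip2, strip3 below 0.02 m/s and z of strip2_mid in the frame of tray_floor between 0.008 and 0.016 m and z of strip3_mid in the frame of tray_floor between 0.008 and 0.016 m and value of joint carrier between 0.275 and 0.285 m and value of joint fan_lever below 0.12 rad); the robot touches nothing.
It fails at once if the lever is swung towards the full blast (past 1.0 rad) (value of joint fan_lever above 1 rad).
It fails at once if a bottle, the buffer or the stick is shifted more than 40 mm, or a bottle is knocked over (distance of any of bottle1, bottle2, buffer, stick from where it was at the start of the episode above 0.04 m or angle between any of bottle1, bottle2's own z axis and vertical above 0.6 rad).
Of strip1, strip2, strip3 only 2 to 3 are there at a start; the rules pass over those that are not, and their reading is None.
At some moment in a run one of strip1, strip2, strip3 may be knocked a few centimetres aside while the robot is not near it.
Once in a run the grip may slacken for a moment while it holds something.
It also fails if it takes over 210 s, if anything falls off the work surface, if the arm or the gripper's body presses on something with over 40 N, if the wrist force passes 120 N, or if a joint passes its speed limit or range.

### The arm

A 7-joint arm with a two-finger parallel gripper is mounted at the origin on the work surface. World frame = base frame: x ahead of the robot, y to its left, z up, the work surface at z = 0. Lengths are in m, angles in degrees, forces in N, time in s.
With the tool pointing down it reaches from about 0.425 to 0.875 m from the base axis. Payload 8.4 kg.
Tool frame: the origin (TCP) lies midway between the tips of the shut fingers; the grasp point (between the pads) lies 19 mm behind it (ctrl.hold_point_z is the z of the grasp point in the tool frame, in m); z points along the fingers, y is the line along which they close (so a half turn about z gives the same grasp; the last joint's range is limited). The gripper opens to 87 mm and grips with 3 to 60 N. Pads are 19 mm wide; open, the fingers measure 117 mm over their backs; the gripper's body (75 mm by 190 mm) begins 51 mm behind the grasp point.
Start: joints at [60.206, 19.091, 2.286, 83.961, -0.768, 76.965, -3.352], TCP at [0.265, -0.593, 0.223] pointing down, gripper open.
Joint ranges: [-147.57, 147.57], [-21.85, 119.76], [-74.77, 79.35], [14.55, 137.4], [-85.83, 265.84], [4.83, 119.75], [-152.11, 152.11]. Speed limits (degrees/s): [127.2, 127.2, 159.86, 159.86, 180, 180, 180].

### API

Orientations are given as a 3x3 rotation matrix whose columns are the frame's x, y, z axes.
In Python, from workcell import ctrl gives the robot as it stands. The module is installed in compiled form; this text tells all that it offers.
- The arm moves only by the tool move_arm, never from a script. Its argument "moves" is a list of rows, each a list of 2 entries, a list of its own where there are three numbers: the shift along the world's x, y, z in m, then the turn, a rotation vector about the world's x, y, z in degrees. In form: [[[dx, dy, dz], [ax, ay, az]], ...]. A call has 1 to 10 rows; each row shifts and turns the commanded pose from where the row before left it; what a row does not reach is not made up. A row lasts 1/10 s, in which the tool goes at most 50 mm and 8.59 degrees, less where a joint would pass 70% of its speed; a pose out of reach is approached as far as the arm can. A call is refused whole if a number of a shift passes 0.05 or a number of a turn 8.59, either way. A call with a gripper value outside its range is refused whole. "fingers" is the finger opening in m, from 0 to 0.087, set as the call begins (left out, the last holds). The fingers move at their own pace and stop on an object; "newtons" is the grip in N (left out, the last holds). Time passes only in rows, so rows that do not move let the fingers close. It gives the time, the measured TCP pose, the force, the opening and the grip force at its end, in the units of the state.
- ctrl.state(): the state, without advancing time (a new reading comes with each control period).
- ctrl.grab_frame(name): name is "side" or "top"; returns the picture (420x560x3 uint8, red, green, blue); there is no depth.
- ctrl.camera_params(name): a dict with "fx", "fy", "cx", "cy" (pixels), "xyz" and "rotation" of the camera in the world. Camera axes: x right, y down, z forward; pixel columns grow to the right and rows downward; lengths in m; the calibration is good to about 2 mm. A picture is of the moment at which its call begins. camera_params takes no time and is no camera call.
- ctrl.close_job(): hands the job in; it is judged then, once.
The state is a dict: "time": time; "q": joint angles; "joint_velocities": joint speeds; "effort": joint torques, N m; "tcp_pos": TCP position; "tool_rot": TCP orientation; "force": force on the tool from outside, world axes, zero at the start; "wrist_torque": the same for the moment, N m; "width": opening from 0.0 (shut) to 1.0 (fully open); "gripper_force": force on a finger pad.
Only numpy, scipy, OpenCV 4.12 (cv2) and the standard library are available. Lean on these libraries where they do the work, as an engineer would, in place of code of your own. Each camera call takes 0.05 s, during which the arm holds its last target. There are 200 camera calls.

## Working session

There is one attempt and no reset: what is moved stays moved. The work goes in short steps, Python scripts to look and compute and a tool call to move; the robot and the scene stay as the last step left them, time stands still between calls to the robot, and variables do not carry over. Pictures are saved under pics/ and viewed, at most 14 in all, crops included, and the job is handed in when it is done.

Besides the shell and the picture viewer there is one more tool, called after "Emit:" in YAML: its name, and indented under it one key for each argument. move_arm: Moves the arm, as the interface text tells. Its arguments: {"type":"object","properties":{"moves":{"type":"array","items":{"type":"array"}},"fingers":{"type":"number"},"newtons":{"type":"number"}},"required":["moves"]}

```bash
mkdir -p pics
cat > h.py <<'E'
import numpy as np, cv2
from workcell import ctrl
def grab(n,f):
    im=ctrl.grab_frame(n); cv2.imwrite(f'pics/{f}.png',im[:,:,::-1]); return im
def ray(n,u,v):
    p=ctrl.camera_params(n); R=np.array(p['rotation']); d=R@np.array([(u-p['cx'])/p['fx'],(v-p['cy'])/p['fy'],1]); return np.array(p['xyz']),d
def onz(n,u,v,z):
    o,d=ray(n,u,v); return o+d*(z-o[2])/d[2]
def proj(n,X):
    p=ctrl.camera_params(n); c=np.array(p['rotation']).T@(np.array(X)-np.array(p['xyz'])); return p['fx']*c[0]/c[2]+p['cx'],p['fy']*c[1]/c[2]+p['cy']
E
python3 - <<'E'
from h import *
a=grab('top','t0');b=grab('side','s0')
for n in('top','side'): print(ctrl.camera_params(n))
s=ctrl.state(); print(s)
E
```

```text
{'fx': 403.3272365589761, 'fy': 403.3272365589761, 'cx': 282.44708300050365, 'cy': 205.58964802236142, 'xyz': array([ 0.32856881, -0.02914774,  1.35111628]), 'rotation': array([[ 0.00931675, -0.98322366,  0.18216597],
       [-0.99992778, -0.01054371, -0.00576806],
       [ 0.007592  , -0.18209907, -0.98325088]])}
{'fx': 538.3228750043264, 'fy': 538.3228750043264, 'cx': 272.18920789187484, 'cy': 205.32783392924242, 'xyz': array([ 0.43786493, -0.81719602,  1.04275653]), 'rotation': array([[ 0.98988707, -0.10401772,  0.09645672],
       [-0.14180763, -0.74363452,  0.65337455],
       [ 0.00376602, -0.66044531, -0.7508647 ]])}
{'time': 0.1, 'q': array([60.20773936, 19.12802518,  2.28511036, 84.00677012, -0.76801903,
       76.96616517, -3.35272706]), 'joint_velocities': array([ 0.05815061,  0.00011316,  0.09125727, -0.10121679,  0.0645223 ,
        0.06229345,  0.00397435]), 'effort': array([ 4.05307277e-03, -6.57808542e+01,  1.33989729e+00, -4.04711437e+01,
       -5.96290478e-02,  4.08950227e-02,  1.35750283e-04]), 'tcp_pos': array([ 0.26529648, -0.59291701,  0.22173815]), 'tool_rot': array([[ 9.12790479e-01,  4.08427535e-01, -6.99673878e-04],
       [ 4.08428123e-01, -9.12789527e-01,  1.32233164e-03],
       [-9.85783367e-05, -1.49277822e-03, -9.99998881e-01]]), 'force': array([-1.00848868,  0.19942179, -0.29516667]), 'wrist_torque': array([ 0.06802101,  0.00483708, -0.00691933]), 'gripper_force': 0.0, 'width': 0.9982467099327758}
```

View pics/t0.png

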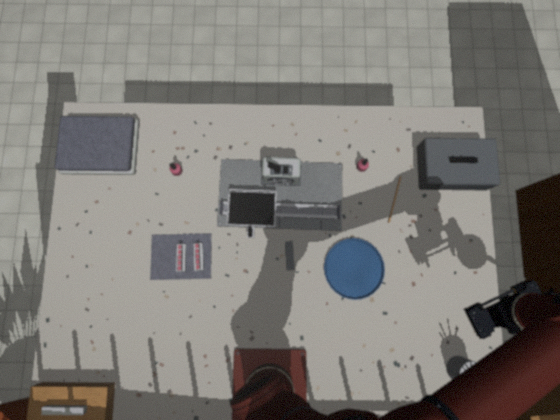

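View pics/s0.png

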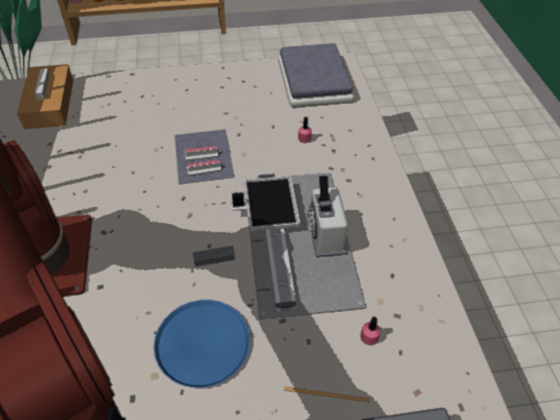

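The top view shows two strips on the mat at (180,257) and (198,257), the carrier near the left end at (250,208) with its tab at (250,231), and the fan at (282,168). It also shows the tray at (354,267), the buffer at (290,255), the stick at (394,200), and bottles at (175,168) and (362,164). The side view shows the lever, black, at (324,190).

Run:
```python
from h import *
def rd(f): return cv2.imread(f'pics/{f}.png')
def comps(m,box,minA):
    x0,y0,x1,y1=box; k=np.zeros_like(m); k[y0:y1,x0:x1]=m[y0:y1,x0:x1]
    cs,_=cv2.findContours(k,cv2.RETR_EXTERNAL,cv2.CHAIN_APPROX_NONE)
    return [c for c in cs if cv2.contourArea(c)>=minA]
for n,f,bx in(('top','t0',dict(strip=(150,230,215,282),deck=(215,185,280,242),tray=(310,230,400,310),plate=(210,150,350,240))),('side','s0',dict(strip=(170,128,235,185),deck=(225,170,305,235),tray=(140,290,260,395),plate=(230,165,370,320)))):
    im=rd(f); hsv=cv2.cvtColor(im,cv2.COLOR_BGR2HSV); g=im.max(2)
    print(n)
    wh=((g>130)).astype(np.uint8)*255
    for c in comps(wh,bx['strip'],20):
        r=cv2.minAreaRect(c); bp=cv2.boxPoints(r); print(' strip',r, [onz(n,*p,.026)[:2].round(4).tolist() for p in bp], 'c',onz(n,*r[0],.02).round(4))
    bk=((g<45)).astype(np.uint8)*255
    for c in comps(bk,bx['deck'],8):
        r=cv2.minAreaRect(c); M=r[0]; print(' black',r,'z40',onz(n,*M,.04).round(4),'z80',onz(n,*M,.08).round(4),[onz(n,*p,.04)[:2].round(4).tolist() for p in cv2.boxPoints(r)])
    bl=((hsv[...,0]>95)&(hsv[...,0]<120)&(hsv[...,1]>120)).astype(np.uint8)*255
    for c in comps(bl,bx['tray'],400):
        h=cv2.convexHull(c); P=np.array([onz(n,*p[0],.012)[:2] for p in h]); cc,rad=cv2.minEnclosingCircle(P.astype(np.float32)); print(' tray',cc,rad)
b=[cv2.resize(rd('t0')[145:245,205:355],None,fx=5,fy=5,interpolation=2),]
cv2.imwrite('pics/c1.png',b[0])
cv2.imwrite('pics/c2.png',cv2.resize(rd('s0')[160:320,220:370],None,fx=3.7,fy=3.7,interpolation=2))
```

```text
top
 strip ((180.5, 257.5), (27.0, 9.0), 90.0) [[0.4423, 0.3107], [0.4426, 0.2813], [0.3553, 0.2766], [0.355, 0.3057]] c [0.3989 0.295  0.02  ]
 strip ((197.5, 256.5), (27.0, 9.0), 90.0) [[0.4462, 0.2552], [0.4465, 0.2258], [0.359, 0.2218], [0.3587, 0.2509]] c [0.4027 0.2396 0.02  ]
 strip ((182.0, 255.5), (51.0, 64.0), 90.0) [[0.4876, 0.3989], [0.4897, 0.1882], [0.3243, 0.1815], [0.3224, 0.3875]] c [0.4054 0.2905 0.02  ]
 black ((253.0, 208.5), (29.0, 38.0), 90.0) z40 [0.5607 0.0602 0.04  ] z80 [0.5536 0.0575 0.08  ] [[0.6089, 0.1244], [0.6103, -0.0018], [0.513, -0.0031], [0.5118, 0.1214]]
 tray (0.37166091799736023, -0.27314135432243347) 0.09426736831665039
side
 strip ((202.0, 156.0), (56.0, 64.0), 90.0) [[0.3194, 0.4015], [0.5017, 0.3762], [0.4804, 0.1546], [0.3155, 0.1776]] c [0.4037 0.2784 0.02  ]
 black ((238.0, 199.0), (12.0, 10.0), 90.0) z40 [0.4848 0.0881 0.04  ] z80 [0.483 0.052 0.08 ] [[0.4743, 0.1102], [0.4994, 0.1067], [0.4951, 0.0665], [0.4705, 0.0699]]
 black ((270.83660888671875, 201.8663330078125), (43.88113784790039, 42.886104583740234), 84.2894058227539) z40 [0.565  0.0672 0.04  ] z80 [0.5599 0.0319 0.08  ] [[0.5145, 0.143], [0.6259, 0.1429], [0.6123, -0.0038], [0.5086, -0.0027]]
 tray (0.3713698983192444, -0.27177923917770386) 0.09943421930074692
```

View pics/c1.png

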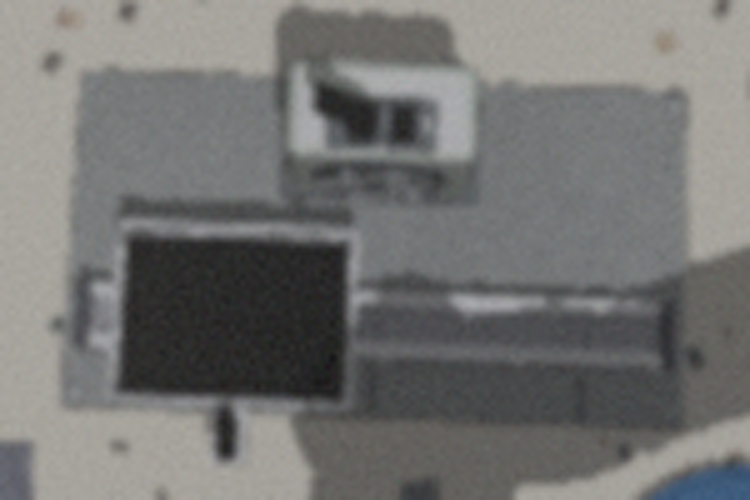

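View pics/c2.png

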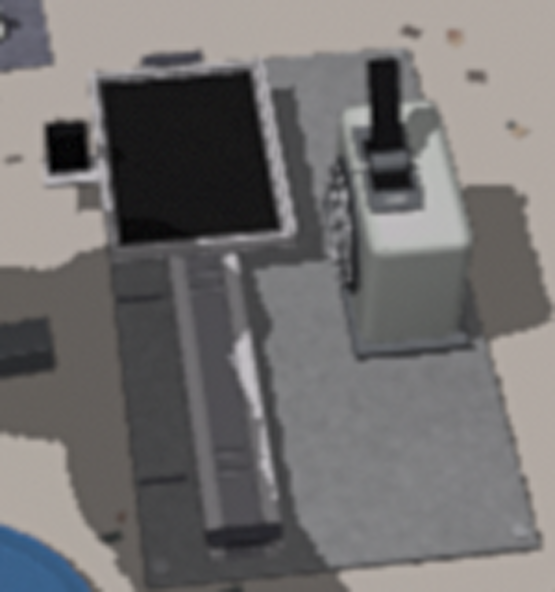

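The crops show the deck corners in the top crop at (125,237), (352,230), (347,400) and (118,393). The base-plate stop marks are at (373,385) and (580,400) in the top crop, and (138,297) and (162,480) in the side crop. The lever leans left from the fan top.

Run:
```python
from h import *
T=lambda x,y:(205+(x-2)/5,145+(y-2)/5); S=lambda x,y:(220+(x-1.4)/3.7,160+(y-1.4)/3.7)
def q(l,n,p,z): print(l,[onz(n,*x,z)[:2].round(4).tolist() for x in p], np.mean([onz(n,*x,z)[:2] for x in p],0).round(4))
q('deck top','top',[T(125,237),T(352,230),T(347,400),T(118,393)],.044)
q('deck side','side',[S(100,82),S(254,68),S(281,235),S(119,244)],.044)
q('marks top','top',[T(373,385),T(580,400)],.006); q('marks side','side',[S(138,297),S(162,480)],.006)
q('plate top','top',[T(82,72),T(688,92),T(682,425),T(65,405)],.004)
q('plate side','side',[S(408,52),S(538,548),S(150,585)],.004)
q('tab top','top',[T(226,420)],.08);q('tabtop side','side',[S(50,123),S(85,120),S(90,166),S(52,172)],.07)
q('fan top','top',[T(292,65),T(476,68),T(474,160),T(292,157)],.118)
q('fan side','side',[S(345,112),S(433,103),S(467,240),S(362,250)],.118)
q('lever tip top','top',[T(328,90)],.171)
q('lever tip side','side',[S(383,62)],.175)
# buffer
q('buffer','top',[(286,242),(293,242),(294,269),(287,269)],.026)
q('bottleR','top',[(362,160)],.078);q('bottleL','top',[(175,165)],.078)
# strips
hs=cv2.cvtColor(cv2.imread('pics/t0.png'),cv2.COLOR_BGR2HSV); hs2=cv2.cvtColor(cv2.imread('pics/s0.png'),cv2.COLOR_BGR2HSV)
for n,h,b in(('top',hs,(150,230,215,282)),('side',hs2,(170,128,235,185))):
    m=((h[...,1]>90)&((h[...,0]>150)|(h[...,0]<10))).astype(np.uint8); k=np.zeros_like(m); k[b[1]:b[3],b[0]:b[2]]=m[b[1]:b[3],b[0]:b[2]]
    k=cv2.morphologyEx(k,cv2.MORPH_CLOSE,np.ones((9,1) if n=='top' else (1,9)))
    c,_=cv2.findContours(k,0,1)
    for x in c:
        if cv2.contourArea(x)>15:
            r=cv2.minAreaRect(x); q('strip '+n+str(np.round(r[1],1)),n,[cv2.boxPoints(r)[i] for i in range(4)],.028)
```

```text
deck top [[0.6147, 0.1387], [0.6211, -0.0116], [0.5073, -0.0098], [0.5103, 0.1398]] [0.5633 0.0643]
deck side [[0.5126, 0.1407], [0.6207, 0.1393], [0.6137, -0.0123], [0.5087, -0.0052]] [0.5639 0.0656]
marks top [[0.5228, -0.0266], [0.5141, -0.166]] [ 0.5185 -0.0963]
marks side [[0.5185, -0.0205], [0.5156, -0.1621]] [ 0.5171 -0.0913]
plate top [[0.7401, 0.1775], [0.7306, -0.2429], [0.4981, -0.2348], [0.5074, 0.1803]] [ 0.6191 -0.03  ]
plate side [[0.7425, 0.1782], [0.7313, -0.2391], [0.4994, -0.2314]] [ 0.6577 -0.0974]
tab top [[0.4888, 0.0662]] [0.4888 0.0662]
tabtop side [[0.4736, 0.0829], [0.4969, 0.0824], [0.4958, 0.0414], [0.4708, 0.0396]] [0.4843 0.0616]
fan top [[0.7115, 0.0269], [0.7109, -0.0901], [0.6505, -0.089], [0.6512, 0.0258]] [ 0.681  -0.0316]
fan side [[0.6581, 0.022], [0.7152, 0.022], [0.7105, -0.0912], [0.6466, -0.0901]] [ 0.6826 -0.0343]
lever tip top [[0.6795, 0.0023]] [0.6795 0.0023]
lever tip side [[0.6754, 0.008]] [0.6754 0.008 ]
buffer [[0.4525, -0.0497], [0.4527, -0.0727], [0.3651, -0.0764], [0.3648, -0.0537]] [ 0.4088 -0.0631]
bottleR [[0.7195, -0.2964]] [ 0.7195 -0.2964]
bottleL [[0.6954, 0.3154]] [0.6954 0.3154]
strip top[ 1. 22.] [[0.3646, 0.296], [0.4357, 0.3], [0.4358, 0.2968], [0.3647, 0.2928]] [0.4002 0.2964]
strip side[ 2.5 28.4] [[0.3671, 0.2436], [0.4432, 0.2506], [0.4436, 0.2408], [0.3678, 0.2339]] [0.4054 0.2422]
strip side[ 3.1 28.2] [[0.3615, 0.3069], [0.4393, 0.3066], [0.4391, 0.294], [0.3618, 0.2944]] [0.4004 0.3005]
```

The carrier sits about 44 mm short of its loading stop (deck centre y 0.065, fan at -0.032). I'll go to the tab, pinch it and slide it to the rigid end by feel.

Emit:
move_arm:
  moves:
    - [[0.015,0.047,0],[0,0,-8.5]]
    - [[0.015,0.047,0],[0,0,-8.5]]
    - [[0.015,0.047,0],[0,0,-8.4]]
    - [[0.015,0.047,0],[0,0,0]]
    - [[0.015,0.047,0],[0,0,0]]
    - [[0.015,0.047,0],[0,0,0]]
    - [[0.015,0.047,0],[0,0,0]]
    - [[0.015,0.047,0],[0,0,0]]
    - [[0.015,0.047,0],[0,0,0]]
    - [[0.015,0.047,0],[0,0,0]]
  fingers: 0.06

```text
time: 1.1
tcp_pos: [0.4154, -0.1217, 0.2225]
tool_rot: [[1.0, -0.021, 0.0], [-0.021, -1.0, -0.0], [0.0, 0.0, -1.0]]
force: [1.5, -0.0, -0.3]
width: 0.69
gripper_force: 0.0
```

Emit:
move_arm:
  moves:
    - [[0.015,0.047,0],[0,0,0]]
    - [[0.015,0.047,0],[0,0,0]]
    - [[0.015,0.047,0],[0,0,0]]
    - [[0.015,0.047,0],[0,0,0]]
    - [[0,0,0],[0,0,0]]
    - [[0,0,0],[0,0,0]]

```text
time: 1.7
tcp_pos: [0.4751, 0.0653, 0.2221]
tool_rot: [[1.0, -0.019, -0.001], [-0.019, -1.0, 0.0], [-0.001, -0.0, -1.0]]
force: [-0.1, -1.6, 0.6]
width: 0.685
gripper_force: 0.0
```

Emit:
move_arm:
  moves:
    - [[0.005,0,-0.04],[0,0,0]]
    - [[0,0,-0.04],[0,0,0]]
    - [[0,0,-0.04],[0,0,0]]
    - [[0,0,-0.03],[0,0,0]]
    - [[0,0,-0.015],[0,0,0]]
    - [[0,0,-0.01],[0,0,0]]
    - [[0,0,0],[0,0,0]]

```text
time: 2.4
tcp_pos: [0.4795, 0.063, 0.0466]
tool_rot: [[1.0, -0.023, -0.002], [-0.023, -1.0, -0.0], [-0.002, 0.001, -1.0]]
force: [-0.3, -0.6, 0.5]
width: 0.693
gripper_force: 0.0
```

Emit:
move_arm:
  moves:
    - [[0,0,0],[0,0,0]]
    - [[0,0,0],[0,0,0]]
    - [[0,0,0],[0,0,0]]
    - [[0,0,0],[0,0,0]]
    - [[0,0,0],[0,0,0]]
  fingers: 0
  newtons: 12

```text
time: 2.9
tcp_pos: [0.4806, 0.0643, 0.0479]
tool_rot: [[1.0, -0.021, 0.001], [-0.021, -1.0, -0.0], [0.001, 0.0, -1.0]]
force: [-0.4, -0.6, -0.2]
width: 0.319
gripper_force: 0.0
```

Emit:
move_arm:
  moves:
    - [[0,0,0],[0,0,0]]
    - [[0,0,0],[0,0,0]]
    - [[0,0,0],[0,0,0]]
    - [[0,0,0],[0,0,0]]
    - [[0,0,0],[0,0,0]]

```text
time: 3.4
tcp_pos: [0.4804, 0.0645, 0.0477]
tool_rot: [[1.0, -0.021, 0.0], [-0.021, -1.0, 0.0], [0.0, -0.0, -1.0]]
force: [-0.9, 0.6, 3.9]
width: 0.137
gripper_force: 12.0
```

The tab is pinched (11.9 mm). Sliding +y.

Emit:
move_arm:
  moves:
    - [[0,0.01,0],[0,0,0]]
    - [[0,0.01,0],[0,0,0]]
    - [[0.001,0.01,0],[0,0,0]]
    - [[0,0.008,0],[0,0,0]]
    - [[0,0,0],[0,0,0]]
    - [[0,0,0],[0,0,0]]

```text
time: 4.0
tcp_pos: [0.4815, 0.1031, 0.0477]
tool_rot: [[1.0, -0.02, 0.0], [-0.02, -1.0, 0.001], [0.0, -0.001, -1.0]]
force: [-0.6, 1.7, 4.0]
width: 0.135
gripper_force: 12.0
```

Emit:
move_arm:
  moves:
    - [[0,0.003,0],[0,0,0]]
    - [[0,0.0,0],[0,0,0]]
    - [[0,0.0,0],[0,0,0]]

```text
time: 4.3
tcp_pos: [0.4815, 0.1046, 0.0477]
tool_rot: [[1.0, -0.022, 0.0], [-0.022, -1.0, -0.001], [0.0, 0.001, -1.0]]
force: [0.6, -2.6, 5.0]
width: 0.137
gripper_force: 12.0
```

Emit:
move_arm:
  moves:
    - [[0,0.003,0],[0,0,0]]
    - [[0,0.0,0],[0,0,0]]
    - [[0,0.0,0],[0,0,0]]

```text
time: 4.6
tcp_pos: [0.4814, 0.1078, 0.0474]
tool_rot: [[1.0, -0.021, -0.0], [-0.021, -1.0, -0.0], [-0.0, 0.0, -1.0]]
force: [0.8, -3.0, 1.5]
width: 0.136
gripper_force: 1.9
```

Emit:
move_arm:
  moves:
    - [[0,0.003,0],[0,0,0]]
    - [[0,0.0,0],[0,0,0]]
    - [[0,0.0,0],[0,0,0]]

```text
time: 4.9
tcp_pos: [0.4815, 0.113, 0.0474]
tool_rot: [[1.0, -0.02, 0.001], [-0.02, -1.0, 0.002], [0.001, -0.002, -1.0]]
force: [2.9, 5.3, -5.4]
width: 0.135
gripper_force: 12.0
```

Emit:
move_arm:
  moves:
    - [[0,0.003,0],[0,0,0]]
    - [[0,0.0,0],[0,0,0]]
    - [[0,0.0,0],[0,0,0]]

```text
time: 5.2
tcp_pos: [0.4815, 0.1154, 0.0474]
tool_rot: [[1.0, -0.02, 0.001], [-0.02, -1.0, 0.001], [0.001, -0.001, -1.0]]
force: [4.5, 3.9, -4.7]
width: 0.135
gripper_force: 12.0
```

Emit:
move_arm:
  moves:
    - [[0,0.002,0],[0,0,0]]
    - [[0,0.0,0],[0,0,0]]
    - [[0,0.0,0],[0,0,0]]

```text
time: 5.5
tcp_pos: [0.4815, 0.1163, 0.0474]
tool_rot: [[1.0, -0.021, 0.0], [-0.021, -1.0, 0.0], [0.0, -0.0, -1.0]]
force: [5.8, -0.5, -5.9]
width: 0.137
gripper_force: 12.0
```

Emit:
move_arm:
  moves:
    - [[0,0.002,0],[0,0,0]]
    - [[0,0.0,0],[0,0,0]]
    - [[0,0.0,0],[0,0,0]]

```text
time: 5.8
tcp_pos: [0.4816, 0.1172, 0.0474]
tool_rot: [[1.0, -0.022, 0.0], [-0.022, -1.0, -0.001], [0.0, 0.001, -1.0]]
force: [5.9, -3.6, -5.3]
width: 0.138
gripper_force: 12.0
```

The detent centre is at tab y ≈ 0.116. Releasing there and moving to the nearer strip.

Emit:
move_arm:
  moves:
    - [[0,-0.001,0],[0,0,0]]
    - [[0,0,0],[0,0,0]]
    - [[0,0,0],[0,0,0]]
    - [[0,0,0.03],[0,0,0]]
    - [[0,0,0.04],[0,0,0]]
    - [[0,0,0.03],[0,0,0]]
    - [[-0.025,0.04,0],[0,0,0]]
    - [[-0.026,0.042,0],[0,0,0]]
    - [[-0.026,0.042,0],[0,0,0]]
    - [[0,0,0],[0,0,0]]
  fingers: 0.04

```text
time: 6.8
tcp_pos: [0.4003, 0.2473, 0.1482]
tool_rot: [[1.0, -0.012, 0.0], [-0.012, -1.0, 0.002], [0.0, -0.002, -1.0]]
force: [0.3, -0.3, -0.2]
width: 0.461
gripper_force: 0.0
```

Run:
```python
from h import *
print(ctrl.state()['tcp_pos'],ctrl.state()['width'])
a=grab('top','t1');b=grab('side','s1')
x=cv2.resize(a[175:290,140:290,::-1],None,fx=3,fy=3,interpolation=2);y=cv2.resize(b[110:250,160:310,::-1],None,fx=2.3,fy=2.464,interpolation=2)
cv2.imwrite('pics/m1.png',np.hstack([x,y]))
```

```text
[0.40032151 0.24728499 0.14820173] 0.4612716256333827
```

View pics/m1.png

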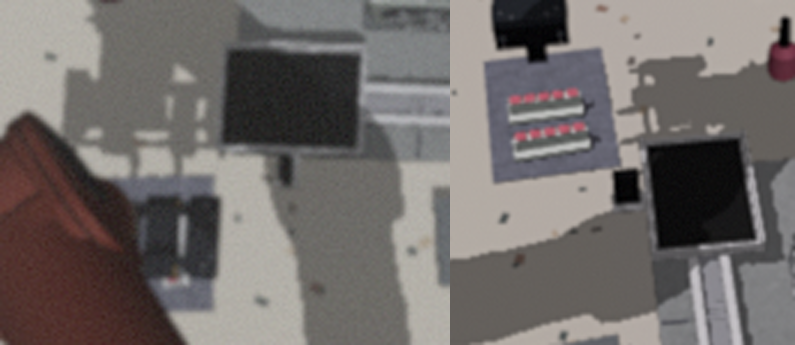

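The top crop shows the carrier deck at (225–358, 48–152) and the gripper over the mat. The side crop shows both strips with ridges at about (546,100) and (552,130), and the deck at (648–757, 138–250).

Run:
```python
from h import *
T=lambda x,y:(140+(x-1)/3,175+(y-1)/3); S=lambda x,y:(160+(x-450-.7)/2.3,110+(y-.7)/2.464)
def q(l,n,p,z): print(l,[onz(n,*x,z)[:2].round(4).tolist() for x in p], np.mean([onz(n,*x,z)[:2] for x in p],0).round(4))
q('deck','top',[T(228,50),T(359,50),T(355,151),T(222,146)],.044); q('deck','side',[S(648,145),S(738,140),S(757,242),S(659,250)],.044)
q('tab','side',[S(613,171),S(639,168),S(640,202),S(616,206)],.07)
h=cv2.cvtColor(cv2.imread('pics/s1.png'),cv2.COLOR_BGR2HSV)
m=((h[...,1]>90)&((h[...,0]>150)|(h[...,0]<10))).astype(np.uint8); k=np.zeros_like(m); k[128:190,170:235]=m[128:190,170:235]
k=cv2.morphologyEx(k,cv2.MORPH_CLOSE,np.ones((1,9)))
for x in cv2.findContours(k,0,1)[0]:
    if cv2.contourArea(x)>15: r=cv2.minAreaRect(x); q('strip'+str(np.round(r,1) if 0 else r),'side',cv2.boxPoints(r),.028)
```

```text
deck [[0.6164, 0.1849], [0.618, 0.0403], [0.5054, 0.0424], [0.5094, 0.1872]] [0.5623 0.1137]
deck [[0.5157, 0.1889], [0.6187, 0.1822], [0.6161, 0.0363], [0.5111, 0.0403]] [0.5654 0.1119]
tab [[0.4717, 0.1306], [0.5002, 0.1309], [0.4963, 0.0837], [0.4704, 0.0818]] [0.4847 0.1068]
strip((202.99191284179688, 162.94866943359375), (2.5993764400482178, 28.5931396484375), 81.02737426757812) [[0.3667, 0.2439], [0.4432, 0.2507], [0.4436, 0.2406], [0.3674, 0.2339]] [0.4052 0.2423]
strip((200.04920959472656, 148.54100036621094), (3.0782151222229004, 28.247150421142578), 84.80557250976562) [[0.3615, 0.3069], [0.4393, 0.3066], [0.4391, 0.294], [0.3618, 0.2944]] [0.4004 0.3005]
```

Emit:
move_arm:
  moves:
    - [[0.004,-0.004,-0.04],[0,0,3]]
    - [[0,-0.001,-0.04],[0,0,0]]
    - [[0,0,-0.03],[0,0,0]]
    - [[0,0,-0.015],[0,0,0]]
    - [[0,0,-0.005],[0,0,0]]
    - [[0,0,0],[0,0,0]]

```text
time: 7.5
tcp_pos: [0.4088, 0.2361, 0.0178]
tool_rot: [[1.0, 0.03, -0.0], [0.03, -1.0, 0.0], [-0.0, -0.0, -1.0]]
force: [-0.7, 0.9, 0.8]
width: 0.461
gripper_force: 0.0
```

Emit:
move_arm:
  moves:
    - [[-0.004,0.005,-0.005],[0,0,0]]
    - [[0,0,0],[0,0,0]]
    - [[0,0,0],[0,0,0]]

```text
time: 7.8
tcp_pos: [0.4047, 0.2418, 0.0133]
tool_rot: [[0.999, 0.032, 0.001], [0.032, -0.999, 0.0], [0.001, -0.0, -1.0]]
force: [0.0, 0.1, 0.4]
width: 0.457
gripper_force: 0.0
```

Emit:
move_arm:
  moves:
    - [[0,0,0],[0,0,0]]
    - [[0,0,0],[0,0,0]]
    - [[0,0,0],[0,0,0]]
    - [[0,0,0],[0,0,0]]
    - [[0,0,0],[0,0,0]]
    - [[0,0,0],[0,0,0]]
  fingers: 0
  newtons: 15

```text
time: 8.4
tcp_pos: [0.4044, 0.2413, 0.0126]
tool_rot: [[1.0, 0.031, 0.0], [0.031, -1.0, 0.0], [0.0, -0.0, -1.0]]
force: [-0.4, -0.0, 0.2]
width: 0.138
gripper_force: 15.0
```

Emit:
move_arm:
  moves:
    - [[0,0,0.03],[0,0,0]]
    - [[0,0,0.04],[0,0,0]]
    - [[0,0,0.03],[0,0,0]]
    - [[0.04,-0.04,0],[0,0,-3.1]]
    - [[0.04,-0.04,0],[0,0,0]]
    - [[0.04,-0.04,0],[0,0,0]]
    - [[0.03,-0.03,0],[0,0,0]]
    - [[0.0096,-0.0133,0],[0,0,0]]
    - [[0,0,0],[0,0,0]]
    - [[0,0,0],[0,0,0]]

```text
time: 9.4
tcp_pos: [0.5493, 0.0928, 0.1123]
tool_rot: [[1.0, -0.023, -0.001], [-0.023, -1.0, 0.001], [-0.001, -0.001, -1.0]]
force: [-0.5, -0.4, -0.3]
width: 0.133
gripper_force: 15.0
```

Emit:
move_arm:
  moves:
    - [[0,0,0],[0,0,0]]

```text
time: 9.5
tcp_pos: [0.549, 0.0937, 0.1126]
tool_rot: [[1.0, -0.021, -0.0], [-0.021, -1.0, 0.0], [-0.0, -0.0, -1.0]]
force: [0.1, -0.3, 0.2]
width: 0.14
gripper_force: 15.0
```

Emit:
move_arm:
  moves:
    - [[0.015,-0.0155,0],[0,0,0]]
    - [[0,0,-0.03],[0,0,0]]
    - [[0,0,-0.02],[0,0,0]]
    - [[0,0,-0.006],[0,0,0]]
    - [[0,0,-0.003],[0,0,0]]
    - [[0,0,0],[0,0,0]]
    - [[0,0,0],[0,0,0]]

```text
time: 10.2
tcp_pos: [0.5657, 0.0767, 0.0546]
tool_rot: [[1.0, -0.023, 0.002], [-0.023, -1.0, 0.0], [0.002, -0.0, -1.0]]
force: [0.1, 0.7, -0.1]
width: 0.141
gripper_force: 15.0
```

Emit:
move_arm:
  moves:
    - [[0,0,-0.002],[0,0,0]]
    - [[0,0,-0.001],[0,0,0]]
    - [[0,0,0],[0,0,0]]
    - [[0,0,0],[0,0,0]]

```text
time: 10.6
tcp_pos: [0.5651, 0.0764, 0.0506]
tool_rot: [[1.0, -0.023, 0.0], [-0.023, -1.0, 0.0], [0.0, -0.0, -1.0]]
force: [-0.4, 0.4, 0.6]
width: 0.138
gripper_force: 15.0
```

Emit:
move_arm:
  moves:
    - [[0,0,-0.001],[0,0,0]]
    - [[0,0,-0.0005],[0,0,0]]
    - [[0,0,0],[0,0,0]]
    - [[0,0,0],[0,0,0]]

```text
time: 11.0
tcp_pos: [0.5651, 0.0765, 0.0505]
tool_rot: [[1.0, -0.023, 0.0], [-0.023, -1.0, -0.001], [0.0, 0.001, -1.0]]
force: [-6.5, -1.3, 15.7]
width: 0.134
gripper_force: 15.0
```

Emit:
move_arm:
  moves:
    - [[0,0,0],[0,0,0]]
    - [[0,0,0],[0,0,0]]
    - [[0,0,0],[0,0,0]]
    - [[0,0,0.03],[0,0,0]]
    - [[0,0,0.04],[0,0,0]]
    - [[0,0,0.03],[0,0,0]]
    - [[0,0,0],[0,0,0]]
  fingers: 0.03

```text
time: 11.7
tcp_pos: [0.5675, 0.0772, 0.1535]
tool_rot: [[1.0, -0.023, 0.007], [-0.023, -1.0, 0.001], [0.007, -0.001, -1.0]]
force: [0.7, 0.6, 0.3]
width: 0.344
gripper_force: 0.0
```

```bash
cat > st.py <<'E'
from h import *
def q(l,n,p,z): print(l,[onz(n,*x,z)[:2].round(4).tolist() for x in p], np.mean([onz(n,*x,z)[:2] for x in p],0).round(4))
def pink(n,f,z,box,A=12):
    a=grab(n,f)[:,:,::-1].copy(); h=cv2.cvtColor(a,cv2.COLOR_BGR2HSV)
    m=((h[...,1]>80)&((h[...,0]>150)|(h[...,0]<10))&(h[...,2]>110)).astype(np.uint8); k=np.zeros_like(m); x0,y0,x1,y1=box; k[y0:y1,x0:x1]=m[y0:y1,x0:x1]
    k=cv2.morphologyEx(k,cv2.MORPH_CLOSE,np.ones((2,9) if n=='side' else (9,1)))
    for x in cv2.findContours(k,0,1)[0]:
        if cv2.contourArea(x)>A: r=cv2.minAreaRect(x); q(f'{n} px {np.round(r[0])} {np.round(r[1])}',n,cv2.boxPoints(r),z)
E
python3 - <<'E'
from st import *
pink('side','s2',.028,(150,100,240,200))
pink('top','t2',.028,(140,220,225,290),5)
a=cv2.imread('pics/t2.png');b=cv2.imread('pics/s2.png')
cv2.imwrite('pics/m2.png',np.hstack([cv2.resize(a[150:290,130:320],None,fx=2.1,fy=2.5),cv2.resize(b[110:250,150:340],None,fx=2.1,fy=2.5)]))
E
```

```text
side px [200. 150.] [ 3. 28.] [[0.3609, 0.3008], [0.4389, 0.3045], [0.4391, 0.2918], [0.3615, 0.2883]] [0.4001 0.2963]
top px [179. 258.] [23.  2.] [[0.4357, 0.3033], [0.4358, 0.2968], [0.3615, 0.2926], [0.3614, 0.2991]] [0.3986 0.2979]
```

View pics/m2.png

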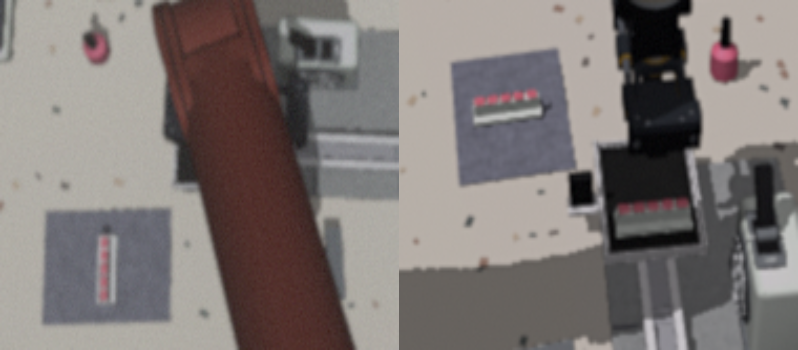

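The left crop shows the remaining strip at about (105,268) on the mat. The right crop shows the first strip flat on the deck at (653,215).

Emit:
move_arm:
  moves:
    - [[-0.027,0.0365,0],[0,0,4]]
    - [[-0.027,0.0365,0],[0,0,0]]
    - [[-0.027,0.0365,0],[0,0,0]]
    - [[-0.027,0.0365,0],[0,0,0]]
    - [[-0.027,0.0365,0],[0,0,0]]
    - [[-0.027,0.0365,0],[0,0,0]]
    - [[-0.003,0,-0.04],[0,0,0]]
    - [[0,0,-0.04],[0,0,0]]
    - [[0,0,0],[0,0,0]]
    - [[0,0,0],[0,0,0]]
  fingers: 0.04

```text
time: 12.8
tcp_pos: [0.3993, 0.295, 0.0686]
tool_rot: [[0.999, 0.047, -0.003], [0.047, -0.999, -0.001], [-0.003, 0.001, -1.0]]
force: [0.1, 0.6, 1.0]
width: 0.458
gripper_force: 0.0
```

Emit:
move_arm:
  moves:
    - [[0,0.001,-0.03],[0,0,0]]
    - [[0,0,-0.02],[0,0,0]]
    - [[0,0,-0.006],[0,0,0]]
    - [[0,0,0],[0,0,0]]
    - [[0,0,0],[0,0,0]]

```text
time: 13.3
tcp_pos: [0.401, 0.2971, 0.0146]
tool_rot: [[0.999, 0.046, 0.002], [0.046, -0.999, 0.001], [0.002, -0.001, -1.0]]
force: [-0.3, 0.4, 0.7]
width: 0.456
gripper_force: 0.0
```

Emit:
move_arm:
  moves:
    - [[0,0,0],[0,0,0]]
    - [[0,0,0],[0,0,0]]
    - [[0,0,0],[0,0,0]]
    - [[0,0,0],[0,0,0]]
    - [[0,0,0],[0,0,0]]
    - [[0,0,0],[0,0,0]]
  fingers: 0

```text
time: 13.9
tcp_pos: [0.4002, 0.2966, 0.0133]
tool_rot: [[0.999, 0.047, 0.0], [0.047, -0.999, 0.0], [0.0, -0.0, -1.0]]
force: [-1.1, -0.0, 3.1]
width: 0.133
gripper_force: 15.0
```

Emit:
move_arm:
  moves:
    - [[0,0,0.03],[0,0,0]]
    - [[0,0,0.04],[0,0,0]]
    - [[0,0,0.03],[0,0,0]]
    - [[0.033,-0.0297,0],[0,0,-4]]
    - [[0.033,-0.0297,0],[0,0,0]]
    - [[0.033,-0.0297,0],[0,0,0]]
    - [[0.033,-0.0297,0],[0,0,0]]
    - [[0.033,-0.0297,0],[0,0,0]]
    - [[0,0,0],[0,0,0]]
    - [[0,0,0],[0,0,0]]

```text
time: 14.9
tcp_pos: [0.5652, 0.147, 0.1123]
tool_rot: [[1.0, -0.025, -0.001], [-0.025, -1.0, 0.0], [-0.001, -0.0, -1.0]]
force: [-0.2, 0.7, -0.4]
width: 0.137
gripper_force: 15.0
```

Emit:
move_arm:
  moves:
    - [[0,0,-0.03],[0,0,0]]
    - [[0,0,-0.02],[0,0,0]]
    - [[0,0,-0.008],[0,0,0]]
    - [[0,0,-0.002],[0,0,0]]
    - [[0,0,0],[0,0,0]]
    - [[0,0,0],[0,0,0]]

```text
time: 15.5
tcp_pos: [0.5656, 0.1485, 0.0542]
tool_rot: [[1.0, -0.023, 0.002], [-0.023, -1.0, 0.0], [0.002, -0.0, -1.0]]
force: [-0.7, 0.0, -0.6]
width: 0.138
gripper_force: 15.0
```

Emit:
move_arm:
  moves:
    - [[0,0,-0.0015],[0,0,0]]
    - [[0,0,-0.001],[0,0,0]]
    - [[0,0,0],[0,0,0]]
    - [[0,0,0],[0,0,0]]

```text
time: 15.9
tcp_pos: [0.5655, 0.1477, 0.0513]
tool_rot: [[1.0, -0.023, 0.001], [-0.023, -1.0, -0.0], [0.001, 0.0, -1.0]]
force: [-1.4, -1.8, 5.5]
width: 0.139
gripper_force: 15.0
```

Emit:
move_arm:
  moves:
    - [[0,0,0],[0,0,0]]
    - [[0,0,0],[0,0,0]]
    - [[0,0,0],[0,0,0]]
    - [[0,0,0.03],[0,0,0]]
    - [[0,0,0.04],[0,0,0]]
    - [[0,0,0.03],[0,0,0]]
    - [[-0.042,-0.016,0],[0,0,0]]
    - [[-0.042,-0.016,0],[0,0,0]]
    - [[0,0,0],[0,0,0]]
    - [[0,0,0],[0,0,0]]
  fingers: 0.03

```text
time: 16.9
tcp_pos: [0.4807, 0.1153, 0.1509]
tool_rot: [[1.0, -0.024, 0.001], [-0.024, -1.0, -0.001], [0.001, 0.001, -1.0]]
force: [-0.6, -0.0, 0.4]
width: 0.349
gripper_force: 0.0
```

Run:
```python
from st import *
print(ctrl.state()['tcp_pos'])
pink('side','s3',.067,(230,150,320,240))
b=cv2.imread('pics/s3.png')
cv2.imwrite('pics/m3.png',cv2.resize(b[120:270,220:370],None,fx=4,fy=4,interpolation=2))
```

```text
[0.48070419 0.11530727 0.15088403]
side px [271. 194.] [ 2. 30.] [[0.5288, 0.0736], [0.6033, 0.0716], [0.6028, 0.0664], [0.5285, 0.0683]] [0.5658 0.07  ]
side px [266. 173.] [ 2. 29.] [[0.5282, 0.1512], [0.6016, 0.1409], [0.6005, 0.1339], [0.5274, 0.144]] [0.5644 0.1425]
```

View pics/m3.png

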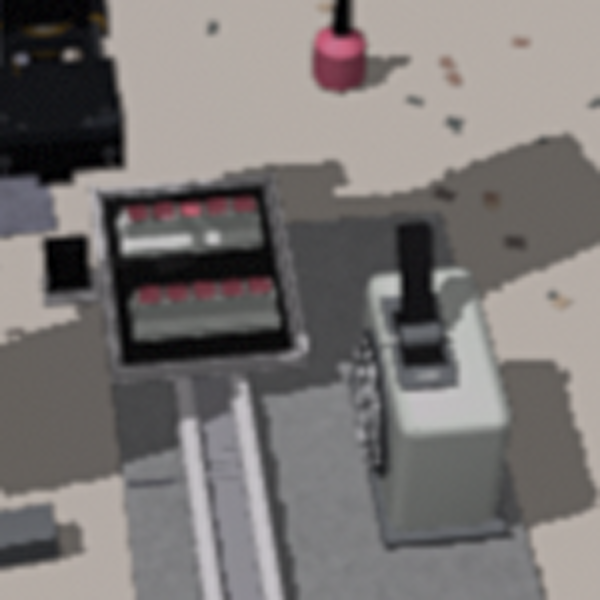

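Both strips lie flat on the deck, ridges at crop (190,210) and (205,290). The lever in the crop runs from its base (420,340) to its tip at (415,225). I'll pinch the tab and slide to the fan stop.

Emit:
move_arm:
  moves:
    - [[0,0.001,-0.04],[0,0,0]]
    - [[0,0,-0.04],[0,0,0]]
    - [[0,0,-0.015],[0,0,0]]
    - [[0,0,-0.008],[0,0,0]]
    - [[0,0,0],[0,0,0]]

```text
time: 17.45
tcp_pos: [0.4814, 0.1174, 0.0474]
tool_rot: [[1.0, -0.023, -0.001], [-0.023, -1.0, 0.001], [-0.001, -0.001, -1.0]]
force: [0.2, 0.1, 0.7]
width: 0.343
gripper_force: 0.0
```

Emit:
move_arm:
  moves:
    - [[0,0,0],[0,0,0]]
    - [[0,0,0],[0,0,0]]
    - [[0,0,0],[0,0,0]]
    - [[0,0,0],[0,0,0]]
    - [[0,0,0],[0,0,0]]
    - [[0,0,0],[0,0,0]]
  fingers: 0

```text
time: 18.05
tcp_pos: [0.4819, 0.1165, 0.0486]
tool_rot: [[1.0, -0.024, 0.002], [-0.024, -1.0, -0.001], [0.002, 0.001, -1.0]]
force: [-1.6, -1.5, 5.9]
width: 0.137
gripper_force: 15.0
```

Emit:
move_arm:
  moves:
    - [[0,-0.003,0],[0,0,0]]
    - [[0,-0.006,0],[0,0,0]]
    - [[0,-0.009,0],[0,0,0]]
    - [[0,-0.012,0],[0,0,0]]
    - [[-0.001,-0.012,0],[0,0,0]]
    - [[0,-0.012,0],[0,0,0]]
    - [[0,-0.012,0],[0,0,0]]
    - [[-0.001,-0.012,0],[0,0,0]]
    - [[0,-0.012,0],[0,0,0]]
    - [[0,-0.012,0],[0,0,0]]

```text
time: 19.05
tcp_pos: [0.4793, 0.0156, 0.0486]
tool_rot: [[1.0, -0.022, 0.001], [-0.022, -1.0, 0.001], [0.001, -0.001, -1.0]]
force: [-4.9, 4.4, 12.1]
width: 0.137
gripper_force: 15.0
```

Emit:
move_arm:
  moves:
    - [[-0.001,-0.01,0],[0,0,0]]
    - [[0,-0.008,0],[0,0,0]]
    - [[0,-0.005,0],[0,0,0]]
    - [[0,-0.003,0],[0,0,0]]
    - [[0,0,0],[0,0,0]]
    - [[0,0,0],[0,0,0]]

```text
time: 19.65
tcp_pos: [0.4785, -0.0112, 0.0486]
tool_rot: [[1.0, -0.023, 0.001], [-0.023, -1.0, -0.0], [0.001, 0.0, -1.0]]
force: [-2.9, 0.6, 9.7]
width: 0.137
gripper_force: 15.0
```

Emit:
move_arm:
  moves:
    - [[0,-0.005,0],[0,0,0]]
    - [[0,-0.004,0],[0,0,0]]
    - [[0,0,0],[0,0,0]]
    - [[0,0,0],[0,0,0]]

```text
time: 20.05
tcp_pos: [0.4783, -0.0211, 0.0486]
tool_rot: [[1.0, -0.024, 0.001], [-0.024, -1.0, -0.001], [0.001, 0.001, -1.0]]
force: [-4.0, -2.4, 10.8]
width: 0.136
gripper_force: 15.0
```

Emit:
move_arm:
  moves:
    - [[0,-0.002,0],[0,0,0]]
    - [[0,0,0],[0,0,0]]
    - [[0,0,0],[0,0,0]]

```text
time: 20.35
tcp_pos: [0.4782, -0.0232, 0.0485]
tool_rot: [[1.0, -0.024, 0.0], [-0.024, -1.0, -0.002], [0.001, 0.002, -1.0]]
force: [-3.5, -4.0, 11.8]
width: 0.138
gripper_force: 15.0
```

Emit:
move_arm:
  moves:
    - [[0,-0.0015,0],[0,0,0]]
    - [[0,0,0],[0,0,0]]
    - [[0,0,0],[0,0,0]]

```text
time: 20.65
tcp_pos: [0.4782, -0.024, 0.0485]
tool_rot: [[1.0, -0.023, 0.0], [-0.023, -1.0, -0.001], [0.0, 0.001, -1.0]]
force: [-4.3, -0.6, 11.3]
width: 0.137
gripper_force: 15.0
```

The carrier sits in the fan stop: tab y is -0.024 and the force is about zero. Releasing, lifting and looking at the lever.

Emit:
move_arm:
  moves:
    - [[0,0,0],[0,0,0]]
    - [[0,0,0],[0,0,0]]
    - [[0,0,0],[0,0,0]]
    - [[0,0,0.03],[0,0,0]]
    - [[0,0,0.04],[0,0,0]]
    - [[0,0,0.04],[0,0,0]]
    - [[0,0,0.04],[0,0,0]]
    - [[0,0,0.04],[0,0,0]]
    - [[0,0,0],[0,0,0]]
  fingers: 0.03

```text
time: 21.55
tcp_pos: [0.4806, -0.0234, 0.2428]
tool_rot: [[1.0, -0.023, 0.008], [-0.023, -1.0, -0.001], [0.008, 0.001, -1.0]]
force: [-0.1, -1.1, 0.2]
width: 0.345
gripper_force: 0.0
```

```bash
cat >> st.py <<'E'
def tri(pt,ps):
    (o1,d1),(o2,d2)=ray('top',*pt),ray('side',*ps)
    A=np.stack([d1,-d2],1); s=np.linalg.lstsq(A,o2-o1,rcond=None)[0]; a,b=o1+d1*s[0],o2+d2*s[1]; return ((a+b)/2).round(4),np.linalg.norm(a-b).round(4)
E
python3 - <<'E'
from st import *
T=lambda x,y:(205+(x-2)/5,145+(y-2)/5); S=lambda x,y:(220+(x-1.4)/3.7,160+(y-1.4)/3.7)
print(ctrl.state()['tcp_pos'])
print('tip', tri(T(326,90),S(383,60)))
pink('side','s4',.067,(230,150,330,290))
b=cv2.imread('pics/s4.png');a=grab('top','t4')[:,:,::-1]
cv2.imwrite('pics/m4.png',np.hstack([cv2.resize(b[160:270,230:370],None,fx=2.85,fy=4,interpolation=2),cv2.resize(a[140:250,230:370],None,fx=2.85,fy=4,interpolation=2)]))
E
```

```text
[ 0.4806249  -0.02341133  0.24278164]
tip (array([0.675 , 0.0032, 0.1822]), np.float64(0.0023))
side px [277. 237.] [ 5. 35.] [[0.5214, -0.0597], [0.6025, -0.0612], [0.6013, -0.0742], [0.5207, -0.0726]] [ 0.5615 -0.0669]
side px [274. 215.] [ 2. 32.] [[0.5253, 0.006], [0.6019, 0.0031], [0.6013, -0.0034], [0.5249, -0.0004]] [0.5633 0.0013]
```

View pics/m4.png

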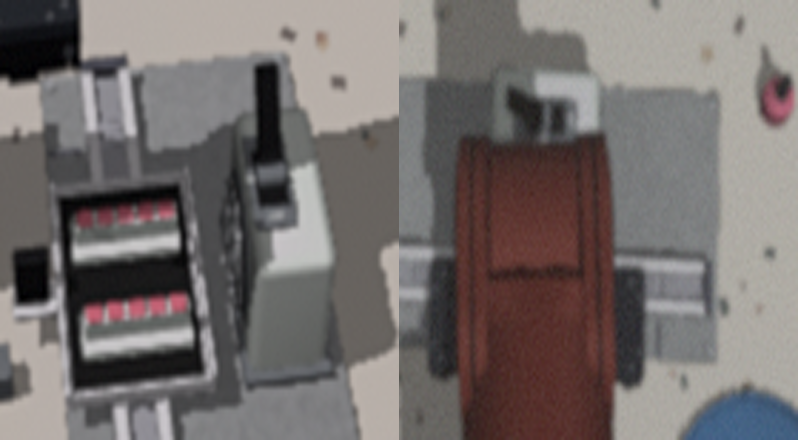

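The left crop shows both strips on the deck at the fan stop. The right crop shows the lever bracket at about (550,118) and its tip at (508,100). The hinge is at y ≈ -0.032.

Emit:
move_arm:
  moves:
    - [[0.04,0.0042,0],[0,0,0]]
    - [[0.04,0.0042,0],[0,0,0]]
    - [[0.04,0.0042,0],[0,0,0]]
    - [[0.04,0.0042,0],[0,0,0]]
    - [[0.04,0.0042,0],[0,0,0]]
    - [[0,0,-0.03],[0,0,0]]
    - [[0,0,-0.02],[0,0,0]]
    - [[0,0,0],[0,0,0]]
    - [[0,0,0],[0,0,0]]
  fingers: 0.06

```text
time: 22.55
tcp_pos: [0.6774, -0.0025, 0.1865]
tool_rot: [[1.0, -0.023, -0.002], [-0.023, -1.0, 0.0], [-0.002, -0.0, -1.0]]
force: [-0.4, -0.2, -0.1]
width: 0.69
gripper_force: 0.0
```

Emit:
move_arm:
  moves:
    - [[0,0,-0.015],[0,0,0]]
    - [[0,0,-0.013],[0,0,0]]
    - [[0,0,-0.013],[0,0,0]]
    - [[0,0,0],[0,0,0]]
    - [[0,0,0],[0,0,0]]

```text
time: 23.05
tcp_pos: [0.6778, -0.0026, 0.1462]
tool_rot: [[1.0, -0.023, -0.001], [-0.023, -1.0, 0.0], [-0.001, -0.0, -1.0]]
force: [0.5, -0.1, -0.2]
width: 0.689
gripper_force: 0.0
```

Emit:
move_arm:
  moves:
    - [[0,-0.006,0],[0,0,0]]
    - [[0,-0.006,0],[0,0,0]]
    - [[0,-0.006,0],[0,0,0]]
    - [[0,-0.006,0],[0,0,0]]
    - [[0,-0.0055,0],[0,0,0]]
    - [[0,0,0],[0,0,0]]
    - [[0,0,0],[0,0,0]]

```text
time: 23.75
tcp_pos: [0.6779, -0.033, 0.1463]
tool_rot: [[1.0, -0.024, -0.0], [-0.024, -1.0, -0.001], [-0.0, 0.001, -1.0]]
force: [-0.3, 1.0, 0.4]
width: 0.687
gripper_force: 0.0
```

Emit:
move_arm:
  moves:
    - [[0,0,0],[0,0,0]]
    - [[0,0,0],[0,0,0]]
    - [[0,0,0],[0,0,0]]
    - [[0,0,0],[0,0,0]]
    - [[0,0,0],[0,0,0]]
    - [[0,0,0],[0,0,0]]
    - [[0,0,0],[0,0,0]]
    - [[0,0,0],[0,0,0]]
  fingers: 0
  newtons: 8

```text
time: 24.55
tcp_pos: [0.6781, -0.0307, 0.1467]
tool_rot: [[1.0, -0.022, 0.0], [-0.022, -1.0, 0.002], [0.0, -0.002, -1.0]]
force: [-0.4, 4.9, 1.4]
width: 0.115
gripper_force: 7.9
```

Emit:
move_arm:
  moves:
    - [[0,0.002,0],[0,0,0]]
    - [[0,0,0],[0,0,0]]
    - [[0,0,0],[0,0,0]]
    - [[0,0,0],[0,0,0]]

```text
time: 24.95
tcp_pos: [0.6781, -0.0293, 0.1465]
tool_rot: [[1.0, -0.022, 0.0], [-0.022, -1.0, 0.001], [0.0, -0.001, -1.0]]
force: [1.0, 5.4, 1.2]
width: 0.101
gripper_force: 8.0
```

Emit:
move_arm:
  moves:
    - [[0,0.001,0],[0,0,0]]
    - [[0,0,0],[0,0,0]]
    - [[0,0,0],[0,0,0]]
    - [[0,0,0],[0,0,0]]

```text
time: 25.35
tcp_pos: [0.6781, -0.0292, 0.1465]
tool_rot: [[1.0, -0.023, 0.0], [-0.023, -1.0, -0.0], [0.0, 0.0, -1.0]]
force: [0.3, 3.0, 0.4]
width: 0.1
gripper_force: 8.0
```

The lever is pinched flush at 8.8 mm, its bar thickness, so it stands upright. I'll hold it for over 6 s.

Emit:
move_arm:
  moves:
    - [[0,0,0],[0,0,0]]
    - [[0,0,0],[0,0,0]]
    - [[0,0,0],[0,0,0]]
    - [[0,0,0],[0,0,0]]
    - [[0,0,0],[0,0,0]]
    - [[0,0,0],[0,0,0]]
    - [[0,0,0],[0,0,0]]
    - [[0,0,0],[0,0,0]]
    - [[0,0,0],[0,0,0]]
    - [[0,0,0],[0,0,0]]

```text
time: 26.35
tcp_pos: [0.6781, -0.0292, 0.1465]
tool_rot: [[1.0, -0.023, -0.0], [-0.023, -1.0, -0.0], [-0.0, 0.0, -1.0]]
force: [1.2, 2.4, -0.0]
width: 0.099
gripper_force: 8.0
```

Emit:
move_arm:
  moves:
    - [[0,0,0],[0,0,0]]
    - [[0,0,0],[0,0,0]]
    - [[0,0,0],[0,0,0]]
    - [[0,0,0],[0,0,0]]
    - [[0,0,0],[0,0,0]]
    - [[0,0,0],[0,0,0]]
    - [[0,0,0],[0,0,0]]
    - [[0,0,0],[0,0,0]]
    - [[0,0,0],[0,0,0]]
    - [[0,0,0],[0,0,0]]

```text
time: 27.35
tcp_pos: [0.6781, -0.0292, 0.1466]
tool_rot: [[1.0, -0.023, 0.0], [-0.023, -1.0, -0.0], [0.0, 0.0, -1.0]]
force: [1.8, 0.9, -1.1]
width: 0.106
gripper_force: 8.0
```

Emit:
move_arm:
  moves:
    - [[0,0,0],[0,0,0]]
    - [[0,0,0],[0,0,0]]
    - [[0,0,0],[0,0,0]]
    - [[0,0,0],[0,0,0]]
    - [[0,0,0],[0,0,0]]
    - [[0,0,0],[0,0,0]]
    - [[0,0,0],[0,0,0]]
    - [[0,0,0],[0,0,0]]
    - [[0,0,0],[0,0,0]]
    - [[0,0,0],[0,0,0]]

```text
time: 28.35
tcp_pos: [0.678, -0.0291, 0.1465]
tool_rot: [[1.0, -0.023, -0.0], [-0.023, -1.0, -0.0], [-0.0, 0.0, -1.0]]
force: [1.7, 0.6, -1.5]
width: 0.106
gripper_force: 8.0
```

Run:
```python
from st import *
pink('side','s5',.067,(230,150,330,290))
b=cv2.imread('pics/s5.png')
cv2.imwrite('pics/m5.png',cv2.resize(b[140:270,230:370],None,fx=4,fy=4,interpolation=2))
```

```text
side px [278. 238.] [ 2. 33.] [[0.5231, -0.0658], [0.5997, -0.0658], [0.5992, -0.0725], [0.5228, -0.0725]] [ 0.5612 -0.0692]
side px [278. 224.] [ 2. 32.] [[0.5309, -0.0228], [0.6067, -0.0261], [0.606, -0.0325], [0.5305, -0.0291]] [ 0.5685 -0.0276]
```

View pics/m5.png

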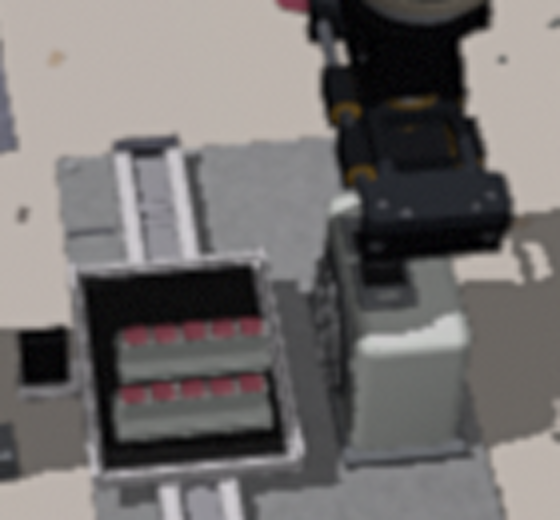

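One strip was knocked about 30 mm along the deck, now at crop (195,345). It still lies flat and lengthwise on the carrier, within limits, so I keep holding.

Emit:
move_arm:
  moves:
    - [[0,0,0],[0,0,0]]
    - [[0,0,0],[0,0,0]]
    - [[0,0,0],[0,0,0]]
    - [[0,0,0],[0,0,0]]
    - [[0,0,0],[0,0,0]]
    - [[0,0,0],[0,0,0]]
    - [[0,0,0],[0,0,0]]
    - [[0,0,0],[0,0,0]]
    - [[0,0,0],[0,0,0]]
    - [[0,0,0],[0,0,0]]

```text
time: 29.4
tcp_pos: [0.678, -0.0291, 0.1465]
tool_rot: [[1.0, -0.023, -0.0], [-0.023, -1.0, -0.0], [-0.0, 0.0, -1.0]]
force: [2.2, -0.6, -2.1]
width: 0.103
gripper_force: 8.0
```

Emit:
move_arm:
  moves:
    - [[0,0,0],[0,0,0]]
    - [[0,0,0],[0,0,0]]
    - [[0,0,0],[0,0,0]]
    - [[0,0,0],[0,0,0]]
    - [[0,0,0],[0,0,0]]
    - [[0,0,0],[0,0,0]]
    - [[0,0,0],[0,0,0]]
    - [[0,0,0],[0,0,0]]
    - [[0,0,0],[0,0,0]]
    - [[0,0,0],[0,0,0]]

```text
time: 30.4
tcp_pos: [0.6781, -0.0291, 0.1466]
tool_rot: [[1.0, -0.023, 0.0], [-0.023, -1.0, 0.0], [0.0, -0.0, -1.0]]
force: [1.7, -0.8, -1.9]
width: 0.102
gripper_force: 8.0
```

Emit:
move_arm:
  moves:
    - [[0,0,0],[0,0,0]]
    - [[0,0,0],[0,0,0]]
    - [[0,0,0],[0,0,0]]
    - [[0,0,0],[0,0,0]]
    - [[0,0,0],[0,0,0]]
    - [[0,0,0],[0,0,0]]
    - [[0,0,0],[0,0,0]]
    - [[0,0,0],[0,0,0]]
    - [[0,0,0],[0,0,0]]
    - [[0,0,0],[0,0,0]]

```text
time: 31.4
tcp_pos: [0.6781, -0.0291, 0.1466]
tool_rot: [[1.0, -0.023, 0.0], [-0.023, -1.0, -0.0], [0.0, 0.0, -1.0]]
force: [2.0, -1.0, -1.7]
width: 0.104
gripper_force: 8.0
```

Emit:
move_arm:
  moves:
    - [[0,0,0],[0,0,0]]
    - [[0,0,0],[0,0,0]]
    - [[0,0,0],[0,0,0]]
    - [[0,0,0],[0,0,0]]
    - [[0,0,0],[0,0,0]]
    - [[0,0,0],[0,0,0]]
    - [[0,0,0],[0,0,0]]
    - [[0,0,0],[0,0,0]]
    - [[0,0,0],[0,0,0]]
    - [[0,0,0],[0,0,0]]

```text
time: 32.4
tcp_pos: [0.6781, -0.0291, 0.1465]
tool_rot: [[1.0, -0.023, -0.0], [-0.023, -1.0, 0.0], [-0.0, -0.0, -1.0]]
force: [1.6, -1.5, -2.3]
width: 0.106
gripper_force: 8.0
```

Upright for over 7 s. Opening and pushing the lever back off (+y).

Emit:
move_arm:
  moves:
    - [[0,0,0],[0,0,0]]
    - [[0,0,0],[0,0,0]]
    - [[0,0,0],[0,0,0]]
    - [[0,0,0],[0,0,0]]
    - [[0,0.008,0],[0,0,0]]
    - [[0,0.008,0],[0,0,0]]
    - [[0,0.008,0],[0,0,0]]
    - [[0,0.008,0],[0,0,0]]
    - [[0,0.005,0],[0,0,0]]
    - [[0,0,0],[0,0,0]]
  fingers: 0.06

```text
time: 33.4
tcp_pos: [0.678, 0.0091, 0.1465]
tool_rot: [[1.0, -0.022, -0.0], [-0.022, -1.0, 0.001], [-0.0, -0.001, -1.0]]
force: [-0.4, 0.2, 0.5]
width: 0.688
gripper_force: 0.2
```

Emit:
move_arm:
  moves:
    - [[0,0.002,0],[0,0,0]]
    - [[0,0,0],[0,0,0]]
    - [[0,0,0],[0,0,0]]

```text
time: 33.7
tcp_pos: [0.678, 0.0101, 0.1465]
tool_rot: [[1.0, -0.023, -0.0], [-0.023, -1.0, 0.0], [-0.0, -0.0, -1.0]]
force: [-0.6, -0.4, -0.7]
width: 0.692
gripper_force: 0.4
```

Emit:
move_arm:
  moves:
    - [[0,0.002,0],[0,0,0]]
    - [[0,0,0],[0,0,0]]
    - [[0,0,0],[0,0,0]]

```text
time: 34.0
tcp_pos: [0.678, 0.0119, 0.1465]
tool_rot: [[1.0, -0.023, -0.0], [-0.023, -1.0, -0.0], [-0.0, 0.0, -1.0]]
force: [-1.0, -1.3, -0.5]
width: 0.689
gripper_force: 0.9
```

Emit:
move_arm:
  moves:
    - [[0,0.002,0],[0,0,0]]
    - [[0,0,0],[0,0,0]]
    - [[0,0,0],[0,0,0]]

```text
time: 34.3
tcp_pos: [0.678, 0.0134, 0.1466]
tool_rot: [[1.0, -0.023, -0.0], [-0.023, -1.0, -0.001], [-0.0, 0.001, -1.0]]
force: [0.3, -3.3, 0.8]
width: 0.692
gripper_force: 1.9
```

Emit:
move_arm:
  moves:
    - [[0,0.002,0],[0,0,0]]
    - [[0,0,0],[0,0,0]]
    - [[0,0,0],[0,0,0]]

```text
time: 34.6
tcp_pos: [0.6781, 0.0137, 0.1464]
tool_rot: [[1.0, -0.025, -0.0], [-0.025, -1.0, -0.002], [-0.0, 0.002, -1.0]]
force: [-0.8, -8.4, -0.0]
width: 0.693
gripper_force: 3.4
```

The lever is at its off stop (8.4 N at y 0.0137). Backing off, lifting and going to the tab.

Emit:
move_arm:
  moves:
    - [[0,-0.008,0],[0,0,0]]
    - [[0,0,0.03],[0,0,0]]
    - [[0,0,0.04],[0,0,0]]
    - [[0,0,0.03],[0,0,0]]
    - [[-0.04,-0.007,0],[0,0,0]]
    - [[-0.04,-0.007,0],[0,0,0]]
    - [[-0.04,-0.007,0],[0,0,0]]
    - [[-0.04,-0.007,0],[0,0,0]]
    - [[-0.04,-0.003,0],[0,0,0]]
    - [[0,0,0],[0,0,0]]
  fingers: 0.06

```text
time: 35.6
tcp_pos: [0.4744, -0.0227, 0.2468]
tool_rot: [[1.0, -0.023, -0.0], [-0.023, -1.0, -0.002], [-0.0, 0.002, -1.0]]
force: [0.0, -0.1, -0.7]
width: 0.692
gripper_force: 0.0
```

Run:
```python
from st import *
print(ctrl.state()['tcp_pos'])
pink('side','s6',.067,(230,150,330,290))
b=cv2.imread('pics/s6.png')
cv2.imwrite('pics/m6.png',cv2.resize(b[140:290,230:370],None,fx=4,fy=4,interpolation=2))
```

```text
[ 0.47440504 -0.02270135  0.24682166]
side px [277. 237.] [ 5. 35.] [[0.5214, -0.0597], [0.6025, -0.0612], [0.6013, -0.0742], [0.5207, -0.0726]] [ 0.5615 -0.0669]
side px [277. 223.] [ 4. 33.] [[0.529, -0.0179], [0.6073, -0.0187], [0.6061, -0.0317], [0.5283, -0.0308]] [ 0.5677 -0.0248]
```

View pics/m6.png

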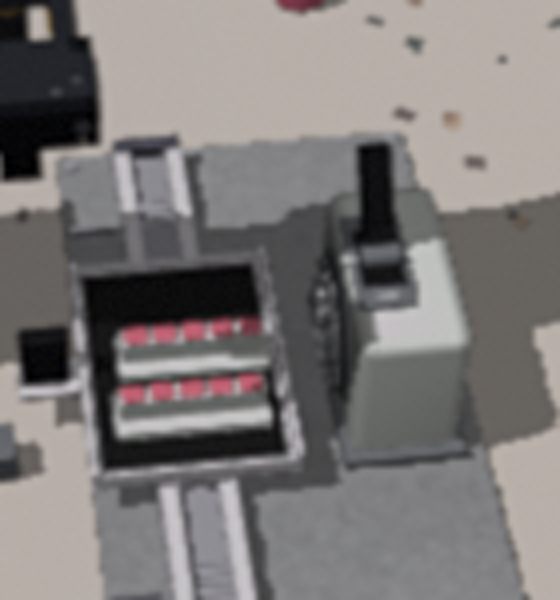

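The lever is back leaning left (tip at crop (375,150)) and both strips are flat at crop (195,350) and (195,405). Pinching the tab again.

Emit:
move_arm:
  moves:
    - [[0.001,-0.001,-0.05],[0,0,0]]
    - [[0,0,-0.05],[0,0,0]]
    - [[0,0,-0.05],[0,0,0]]
    - [[0,0,-0.03],[0,0,0]]
    - [[0,0,-0.015],[0,0,0]]
    - [[0,0,-0.003],[0,0,0]]
    - [[0,0,0],[0,0,0]]
    - [[0,0,0],[0,0,0]]
  fingers: 0.04

```text
time: 36.45
tcp_pos: [0.4803, -0.0236, 0.0496]
tool_rot: [[1.0, -0.023, 0.002], [-0.023, -1.0, 0.0], [0.002, -0.0, -1.0]]
force: [-0.8, -0.1, 0.2]
width: 0.46
gripper_force: 0.0
```

Emit:
move_arm:
  moves:
    - [[0,0,0],[0,0,0]]
    - [[0,0,0],[0,0,0]]
    - [[0,0,0],[0,0,0]]
    - [[0,0,0],[0,0,0]]
    - [[0,0,0],[0,0,0]]
    - [[0,0,0],[0,0,0]]
    - [[0,0,0],[0,0,0]]
  fingers: 0
  newtons: 15

```text
time: 37.15
tcp_pos: [0.4791, -0.024, 0.0488]
tool_rot: [[1.0, -0.023, 0.0], [-0.023, -1.0, 0.0], [0.0, -0.0, -1.0]]
force: [-1.5, 0.8, 4.4]
width: 0.137
gripper_force: 15.0
```

Same slide, now another 140 mm (target tab y ≈ -0.164).

Emit:
move_arm:
  moves:
    - [[0,-0.003,0],[0,0,0]]
    - [[0,-0.006,0],[0,0,0]]
    - [[0,-0.009,0],[0,0,0]]
    - [[0,-0.012,0],[0,0,0]]
    - [[-0.001,-0.012,0],[0,0,0]]
    - [[0,-0.012,0],[0,0,0]]
    - [[0,-0.012,0],[0,0,0]]
    - [[-0.001,-0.012,0],[0,0,0]]
    - [[0,-0.012,0],[0,0,0]]
    - [[0,-0.012,0],[0,0,0]]

```text
time: 38.15
tcp_pos: [0.4765, -0.1261, 0.0487]
tool_rot: [[1.0, -0.023, -0.001], [-0.023, -1.0, 0.001], [-0.001, -0.001, -1.0]]
force: [-4.7, 4.7, 10.8]
width: 0.134
gripper_force: 15.0
```

Emit:
move_arm:
  moves:
    - [[-0.001,-0.012,0],[0,0,0]]
    - [[0,-0.01,0],[0,0,0]]
    - [[0,-0.007,0],[0,0,0]]
    - [[0,-0.005,0],[0,0,0]]
    - [[0,0,0],[0,0,0]]
    - [[0,0,0],[0,0,0]]

```text
time: 38.75
tcp_pos: [0.4755, -0.1623, 0.0488]
tool_rot: [[1.0, -0.025, -0.001], [-0.025, -1.0, -0.002], [-0.001, 0.002, -1.0]]
force: [-4.6, -4.4, 6.9]
width: 0.13
gripper_force: 15.0
```

Emit:
move_arm:
  moves:
    - [[0,-0.002,0],[0,0,0]]
    - [[0,0,0],[0,0,0]]
    - [[0,0,0],[0,0,0]]

```text
time: 39.05
tcp_pos: [0.4755, -0.1637, 0.0487]
tool_rot: [[1.0, -0.024, -0.001], [-0.024, -1.0, -0.001], [-0.001, 0.001, -1.0]]
force: [-3.7, -2.5, 7.5]
width: 0.137
gripper_force: 15.0
```

Emit:
move_arm:
  moves:
    - [[0,-0.0005,0],[0,0,0]]
    - [[0,0,0],[0,0,0]]
    - [[0,0,0],[0,0,0]]
    - [[0,0,0.03],[0,0,0]]
    - [[0,0,0.04],[0,0,0]]
    - [[0,0,0.04],[0,0,0]]
    - [[-0.03,0,0],[0,0,0]]
    - [[0,0,0],[0,0,0]]
  fingers: 0.03

```text
time: 39.85
tcp_pos: [0.4443, -0.1631, 0.1594]
tool_rot: [[1.0, -0.024, 0.0], [-0.024, -1.0, -0.002], [0.0, 0.002, -1.0]]
force: [-0.5, -0.6, -1.2]
width: 0.344
gripper_force: 0.0
```

Run:
```python
from st import *
print(ctrl.state()['tcp_pos'])
pink('side','s7',.067,(230,200,350,320))
pink('top','t7',.067,(250,170,370,240),5)
a=cv2.imread('pics/t7.png');b=cv2.imread('pics/s7.png')
cv2.imwrite('pics/m7.png',np.hstack([cv2.resize(a[150:310,250:410],None,fx=2.5,fy=3),cv2.resize(b[200:360,200:360],None,fx=2.5,fy=3)]))
```

```text
[ 0.44431053 -0.16309416  0.15936201]
side px [285. 289.] [ 4. 37.] [[0.518, -0.2007], [0.598, -0.2009], [0.597, -0.2121], [0.5176, -0.2118]] [ 0.5577 -0.2064]
side px [286. 273.] [ 4. 36.] [[0.5261, -0.1596], [0.6053, -0.1621], [0.6043, -0.1719], [0.5255, -0.1694]] [ 0.5653 -0.1658]
```

View pics/m7.png

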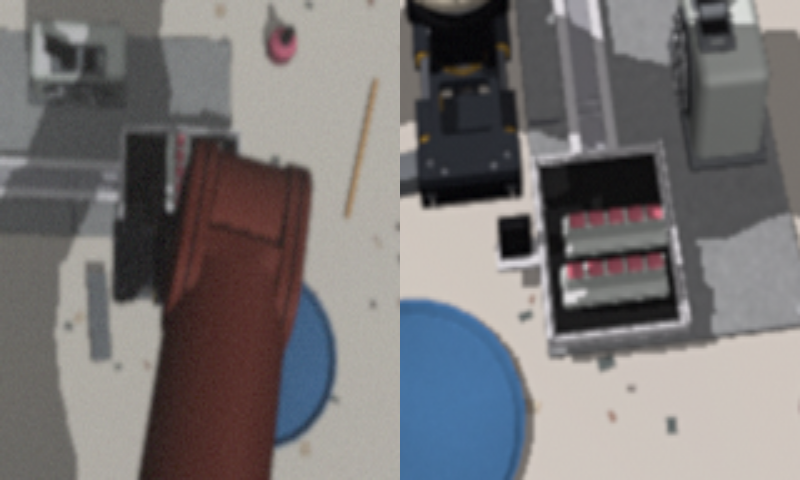

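Both strips still lie flat on the carrier at the unloading stop, at right-crop (610,230) and (610,278). Taking the one at y ≈ -0.204 first.

Emit:
move_arm:
  moves:
    - [[0.04,-0.014,0],[0,0,0]]
    - [[0.04,-0.014,0],[0,0,0]]
    - [[0.0345,-0.012,0],[0,0,0]]
    - [[0,0,-0.04],[0,0,0]]
    - [[0,0,-0.03],[0,0,0]]
    - [[0,0,-0.016],[0,0,0]]
    - [[0,0,0],[0,0,0]]
    - [[0,0,0],[0,0,0]]

```text
time: 40.75
tcp_pos: [0.5611, -0.2024, 0.0733]
tool_rot: [[1.0, -0.023, 0.001], [-0.023, -1.0, 0.0], [0.001, -0.0, -1.0]]
force: [0.4, -0.2, 0.7]
width: 0.343
gripper_force: 0.0
```

Emit:
move_arm:
  moves:
    - [[0,-0.001,-0.01],[0,0,0]]
    - [[0,0,-0.006],[0,0,0]]
    - [[0,0,-0.004],[0,0,0]]
    - [[0,0,0],[0,0,0]]
    - [[0,0,0],[0,0,0]]

```text
time: 41.25
tcp_pos: [0.5606, -0.2036, 0.0527]
tool_rot: [[1.0, -0.023, 0.0], [-0.023, -1.0, -0.0], [0.0, 0.0, -1.0]]
force: [-0.2, 0.8, 0.1]
width: 0.342
gripper_force: 0.0
```

Emit:
move_arm:
  moves:
    - [[0,0,0],[0,0,0]]
    - [[0,0,0],[0,0,0]]
    - [[0,0,0],[0,0,0]]
    - [[0,0,0],[0,0,0]]
    - [[0,0,0],[0,0,0]]
    - [[0,0,0],[0,0,0]]
  fingers: 0

```text
time: 41.85
tcp_pos: [0.5607, -0.2036, 0.0527]
tool_rot: [[1.0, -0.023, 0.0], [-0.023, -1.0, -0.0], [0.0, 0.0, -1.0]]
force: [0.6, -0.3, 1.5]
width: 0.134
gripper_force: 15.0
```

Emit:
move_arm:
  moves:
    - [[0,0,0.03],[0,0,0]]
    - [[0,0,0.04],[0,0,0]]
    - [[0,0,0.02],[0,0,0]]
    - [[-0.0376,-0.0198,0],[0,0,0]]
    - [[-0.0376,-0.0198,0],[0,0,0]]
    - [[-0.0376,-0.0198,0],[0,0,0]]
    - [[-0.0376,-0.0198,0],[0,0,0]]
    - [[-0.0376,-0.0198,0],[0,0,0]]
    - [[0,0,0],[0,0,0]]
    - [[0,0,0],[0,0,0]]
  newtons: 20

```text
time: 42.85
tcp_pos: [0.3719, -0.3031, 0.1427]
tool_rot: [[1.0, -0.025, 0.0], [-0.025, -1.0, -0.0], [0.0, 0.0, -1.0]]
force: [0.3, 0.4, 0.5]
width: 0.137
gripper_force: 20.0
```

Emit:
move_arm:
  moves:
    - [[0,0,-0.04],[0,0,0]]
    - [[0,0,-0.04],[0,0,0]]
    - [[0,0,-0.03],[0,0,0]]
    - [[0,0,-0.012],[0,0,0]]
    - [[0,0,-0.003],[0,0,0]]
    - [[0,0,0],[0,0,0]]
    - [[0,0,0],[0,0,0]]

```text
time: 43.55
tcp_pos: [0.3738, -0.3031, 0.019]
tool_rot: [[1.0, -0.023, 0.002], [-0.023, -1.0, -0.001], [0.002, 0.001, -1.0]]
force: [0.2, -0.7, -0.2]
width: 0.135
gripper_force: 20.0
```

Emit:
move_arm:
  moves:
    - [[0,0,-0.001],[0,0,0]]
    - [[0,0,-0.001],[0,0,0]]
    - [[0,0,0],[0,0,0]]
    - [[0,0,0],[0,0,0]]

```text
time: 43.95
tcp_pos: [0.3726, -0.3027, 0.0158]
tool_rot: [[1.0, -0.023, 0.0], [-0.023, -1.0, -0.0], [0.0, 0.0, -1.0]]
force: [0.6, -0.7, -0.9]
width: 0.136
gripper_force: 20.0
```

Emit:
move_arm:
  moves:
    - [[0,0,-0.001],[0,0,0]]
    - [[0,0,0],[0,0,0]]
    - [[0,0,0],[0,0,0]]

```text
time: 44.25
tcp_pos: [0.3726, -0.3027, 0.0156]
tool_rot: [[1.0, -0.023, -0.0], [-0.023, -1.0, -0.0], [-0.0, 0.0, -1.0]]
force: [-4.3, 3.4, 15.3]
width: 0.133
gripper_force: 20.0
```

Emit:
move_arm:
  moves:
    - [[0,0,0],[0,0,0]]
    - [[0,0,0],[0,0,0]]
    - [[0,0,0],[0,0,0]]
    - [[0,0,0.03],[0,0,0]]
    - [[0,0,0.05],[0,0,0]]
    - [[0,0,0.05],[0,0,0]]
    - [[0,0,0],[0,0,0]]
  fingers: 0.03

```text
time: 44.95
tcp_pos: [0.3757, -0.3047, 0.151]
tool_rot: [[1.0, -0.023, 0.008], [-0.023, -1.0, -0.007], [0.008, 0.007, -1.0]]
force: [1.2, -0.1, -0.8]
width: 0.343
gripper_force: 0.0
```

Run:
```python
from st import *
print(ctrl.state()['tcp_pos'])
pink('side','s8',.067,(230,200,350,320))
pink('top','t8',.067,(290,170,370,240),5)
```

```text
[ 0.37574937 -0.30469986  0.15102451]
side px [286. 273.] [ 4. 36.] [[0.526, -0.16], [0.6051, -0.1616], [0.6041, -0.1717], [0.5255, -0.17]] [ 0.5652 -0.1658]
```

Emit:
move_arm:
  moves:
    - [[0.0386,0.028,0],[0,0,0]]
    - [[0.0386,0.028,0],[0,0,0]]
    - [[0.0386,0.028,0],[0,0,0]]
    - [[0.0386,0.028,0],[0,0,0]]
    - [[0.0386,0.028,0],[0,0,0]]
    - [[0,0,-0.04],[0,0,0]]
    - [[0,0,-0.03],[0,0,0]]
    - [[0,0,0],[0,0,0]]
    - [[0,0,0],[0,0,0]]
  fingers: 0.05

```text
time: 45.95
tcp_pos: [0.5647, -0.1623, 0.0737]
tool_rot: [[1.0, -0.023, -0.002], [-0.023, -1.0, 0.001], [-0.003, -0.001, -1.0]]
force: [0.4, -0.2, -0.2]
width: 0.572
gripper_force: 0.0
```

Emit:
move_arm:
  moves:
    - [[0,0,-0.012],[0,0,0]]
    - [[0,0,-0.007],[0,0,0]]
    - [[0,0,-0.002],[0,0,0]]
    - [[0,0,0],[0,0,0]]
    - [[0,0,0],[0,0,0]]

```text
time: 46.45
tcp_pos: [0.5658, -0.1626, 0.054]
tool_rot: [[1.0, -0.023, 0.001], [-0.023, -1.0, -0.0], [0.001, 0.0, -1.0]]
force: [0.8, 0.2, -0.7]
width: 0.573
gripper_force: 0.0
```

Emit:
move_arm:
  moves:
    - [[0,0,0],[0,0,0]]
    - [[0,0,0],[0,0,0]]
    - [[0,0,0],[0,0,0]]
    - [[0,0,0],[0,0,0]]
    - [[0,0,0],[0,0,0]]
    - [[0,0,0],[0,0,0]]
    - [[0,0,0],[0,0,0]]
  fingers: 0
  newtons: 15

```text
time: 47.15
tcp_pos: [0.5656, -0.1625, 0.0536]
tool_rot: [[1.0, -0.023, 0.0], [-0.023, -1.0, 0.0], [0.0, -0.0, -1.0]]
force: [0.4, -0.4, 0.6]
width: 0.136
gripper_force: 15.0
```

Emit:
move_arm:
  moves:
    - [[0,0,0.03],[0,0,0]]
    - [[0,0,0.04],[0,0,0]]
    - [[0,0,0.02],[0,0,0]]
    - [[-0.0385,-0.016,0],[0,0,0]]
    - [[-0.0385,-0.016,0],[0,0,0]]
    - [[-0.0385,-0.016,0],[0,0,0]]
    - [[-0.0385,-0.016,0],[0,0,0]]
    - [[-0.0385,-0.016,0],[0,0,0]]
    - [[0,0,0],[0,0,0]]
    - [[0,0,0],[0,0,0]]
  newtons: 20

```text
time: 48.15
tcp_pos: [0.3725, -0.2431, 0.1438]
tool_rot: [[1.0, -0.025, 0.0], [-0.025, -1.0, -0.001], [0.0, 0.001, -1.0]]
force: [-0.0, -0.7, -0.3]
width: 0.131
gripper_force: 20.0
```

Emit:
move_arm:
  moves:
    - [[0,0,-0.04],[0,0,0]]
    - [[0,0,-0.04],[0,0,0]]
    - [[0,0,-0.03],[0,0,0]]
    - [[0,0,-0.012],[0,0,0]]
    - [[0,0,-0.003],[0,0,0]]
    - [[0,0,0],[0,0,0]]
    - [[0,0,0],[0,0,0]]

```text
time: 48.85
tcp_pos: [0.3743, -0.243, 0.0199]
tool_rot: [[1.0, -0.023, 0.002], [-0.023, -1.0, -0.001], [0.002, 0.001, -1.0]]
force: [0.3, 1.0, -0.9]
width: 0.135
gripper_force: 20.0
```

Emit:
move_arm:
  moves:
    - [[0,0,-0.001],[0,0,0]]
    - [[0,0,-0.001],[0,0,0]]
    - [[0,0,0],[0,0,0]]
    - [[0,0,0],[0,0,0]]

```text
time: 49.25
tcp_pos: [0.3731, -0.2427, 0.0168]
tool_rot: [[1.0, -0.023, 0.0], [-0.023, -1.0, -0.0], [0.0, 0.0, -1.0]]
force: [0.6, 0.2, -0.5]
width: 0.135
gripper_force: 20.0
```

Emit:
move_arm:
  moves:
    - [[0,0,-0.0007],[0,0,0]]
    - [[0,0,0],[0,0,0]]
    - [[0,0,0],[0,0,0]]

```text
time: 49.55
tcp_pos: [0.3731, -0.2427, 0.0165]
tool_rot: [[1.0, -0.023, -0.0], [-0.023, -1.0, -0.0], [-0.0, 0.0, -1.0]]
force: [-3.2, 2.3, 9.2]
width: 0.134
gripper_force: 20.0
```

Emit:
move_arm:
  moves:
    - [[0,0,0],[0,0,0]]
    - [[0,0,0],[0,0,0]]
    - [[0,0,0],[0,0,0]]
    - [[0,0,0.03],[0,0,0]]
    - [[0,0,0.05],[0,0,0]]
    - [[0,0,0.05],[0,0,0]]
    - [[0,0,0.05],[0,0,0]]
    - [[0.02,0.04,0],[0,0,0]]
    - [[0.02,0.04,0],[0,0,0]]
    - [[0.01,0.04,0],[0,0,0]]
  fingers: 0.03

```text
time: 50.55
tcp_pos: [0.4242, -0.1211, 0.1964]
tool_rot: [[1.0, -0.023, 0.002], [-0.023, -1.0, -0.0], [0.002, 0.0, -1.0]]
force: [1.0, -0.6, -0.7]
width: 0.343
gripper_force: 0.0
```

Emit:
move_arm:
  moves:
    - [[0.01,0.045,0],[0,0,0]]
    - [[0.01,0.045,0],[0,0,0]]
    - [[0,0.045,0],[0,0,0]]
    - [[0,0.045,0],[0,0,0]]
    - [[0,0.04,0],[0,0,0]]
    - [[0,0,0],[0,0,0]]
    - [[0,0,0],[0,0,0]]

```text
time: 51.25
tcp_pos: [0.4429, 0.098, 0.1958]
tool_rot: [[1.0, -0.021, -0.0], [-0.021, -1.0, -0.0], [-0.0, 0.0, -1.0]]
force: [-0.3, -0.8, -0.1]
width: 0.346
gripper_force: 0.0
```

Run:
```python
from st import *
pink('side','s9',.03,(150,290,260,400))
pink('top','t9',.03,(310,230,400,310),5)
a=cv2.imread('pics/t9.png');b=cv2.imread('pics/s9.png')
cv2.imwrite('pics/m9.png',np.hstack([cv2.resize(a[140:310,250:410],None,fx=2.5,fy=3),cv2.resize(b[160:390,150:370],None,fx=1.8,fy=2.217)]))
```

```text
side px [201. 351.] [ 5. 40.] [[0.3292, -0.2988], [0.41, -0.3004], [0.4102, -0.3111], [0.33, -0.3094]] [ 0.3699 -0.3049]
side px [201. 325.] [ 5. 38.] [[0.3328, -0.2383], [0.4129, -0.2405], [0.413, -0.252], [0.3335, -0.2497]] [ 0.373  -0.2451]
top px [364. 268.] [23.  1.] [[0.4057, -0.301], [0.4058, -0.3043], [0.332, -0.3023], [0.332, -0.299]] [ 0.3689 -0.3017]
top px [345. 268.] [23.  2.] [[0.4084, -0.2391], [0.4084, -0.2456], [0.3347, -0.2442], [0.3346, -0.2377]] [ 0.3715 -0.2417]
```

View pics/m9.png

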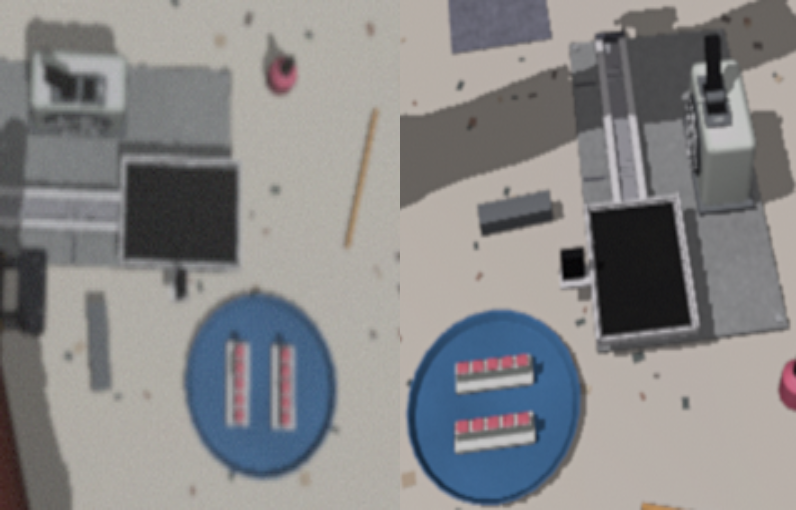

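Both strips lie flat in the tray, at left-crop (238,385) and (283,388), about 31 mm either side of its centre. The carrier is at the unloading stop, the lever is off, and the arm is clear. Handing in.

```bash
python3 -c "
from workcell import ctrl
print(ctrl.close_job())"
```

```text
the job is handed in; nothing more can be done
None
```

The job is handed in (no verdict came back): both strips had about 7 s of gentle air and lie flat, painted side up, in the tray, with the carrier at the unloading stop and the lever off.

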